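# Load the fob feed rail

## Robot

A 7-joint arm with a two-finger parallel gripper is mounted at the origin on the work surface. World frame = base frame: x ahead of the robot, y to its left, z up, the work surface at z = 0. Lengths are in m, angles in rad, forces in N, time in s.
With the tool pointing down it reaches from about 0.35 to 0.9 m from the base axis. Payload 8.1 kg.
Tool frame: the origin (TCP) lies at the very end of the fingers, on their centre line; the grasp point (between the pads) lies 19 mm behind it (grasp_offset is the distance from the TCP to the grasp point, in m); z points along the fingers, y is the line along which they close (so a half turn about z gives the same grasp; the last joint's range is limited). The gripper opens to 92 mm and grips with 3 to 60 N. Pads are 19 mm wide; open, the fingers measure 130 mm over their backs; the gripper's body (75 mm by 190 mm) begins 47 mm behind the grasp point.
Start: joints at [1.183, 0.434, 0.025, 1.573, -0.012, 1.134, -0.075], TCP at [0.176, -0.6, 0.227] pointing down, gripper open.
Joint ranges: [-2.62, 2.62], [-0.44, 2.09], [-1.27, 1.32], [0.08, 2.57], [-1.32, 4.46], [0.12, 2], [-2.74, 2.74]. Speed limits (rad/s): [2.22, 2.22, 3.01, 3.01, 3.14, 3.14, 3.14].

## Interface

Orientations are given as a rotation vector (axis times angle).
In Python, from cell import observe, get_image, camera_params, sign_off, silhouettes, grasp_offset gives the robot as it stands. The module is installed in compiled form; this text tells all that it offers.
- The arm moves only by the tool jog_arm, never from a script. Its argument "motion" is a list that holds one entry, the list of rows, each a list of 7 numbers: the shift along the tool's x, y, z in m, then the turn, a rotation vector about the tool's x, y, z in rad, then the closure, from -1 (fully open) to 1 (shut), so that 0 is half open. In form: [[[dx, dy, dz, wx, wy, wz, hand], ...]]. A call has 1 to 10 rows; each row is the pose to reach, as a shift and turn from the pose commanded when the call began, along the tool's axes at that moment; what a row does not reach only later rows make up. A row lasts 1/12 s, in which the tool goes at most 41.7 mm and 7.16 degrees, less where a joint would pass 70% of its speed; a pose out of reach is approached as far as the arm can. A call with a gripper value outside its range is refused whole. The fingers move at their own pace and stop on an object; "force" is the grip in N (left out, the last holds). Time passes only in rows, so rows that repeat a pose let the fingers close. It gives the time, the measured TCP pose, the force, the opening and the grip force at its end, in the units of the state.
- observe(): the state, without advancing time (a new reading comes with each control period).
- get_image(name): name is "scene" or "top"; returns the picture (480x640x3 uint8, red, green, blue); there is no depth.
- camera_params(name): a dict with "vertical_fov" (degrees; the focal length in pixels is half the picture's height over the tangent of half this angle, whatever the lens; pixels are square), "cx", "cy" (the principal point, pixels), "dist_coeffs" ([k1, k2, p1, p2, k3] as OpenCV has them; the pictures are not rectified), "T" (4x4, takes a point from camera to world coordinates). Camera axes: x right, y down, z forward; pixel columns grow to the right and rows downward; lengths in m; the calibration is good to about 2 mm. A picture is of the moment at which its call begins. camera_params takes no time and is no camera call.
- sign_off(): hands the job in; it is judged then, once.
Trained networks look in the newest picture that a camera, given by its name, has taken for a name from the list of things; names that differ only in an ending like _2 or _b are one class to them, and where a whole thing is asked for, a point or a joint stands for the part that bears it (a point fixed in the world has none). Each returns a list of dicts, best first, with "p" (0 to 1); they miss things now and then, are a little off and sometimes report something else, mostly with a low value. They report only what shows in the picture. A call takes as long as a camera call. They do not tell look-alikes from the thing itself.
- silhouettes(query, camera): "mask" (480x640 bool, what is visible of it) and "pixel" ([column, row] in pixels, amid what is visible of it).
The state is a dict: "clock": time; "joints": joint angles; "dq": joint speeds; "joint_efforts": joint torques, N m; "position": TCP position; "ee_rot": TCP orientation; "force": force on the tool from outside, world axes, zero at the start; "ft_torque": the same for the moment, N m; "width": opening from 0.0 (shut) to 1.0 (fully open); "gripper_force": force on a finger pad.
Only numpy, scipy, OpenCV 4.12 (cv2) and the standard library are available. Lean on these libraries where they do the work, as an engineer would, in place of code of your own. Each camera call takes 0.05 s, during which the arm holds its last target. There are 200 camera calls.

## Task

Get the fob engraver ready for a batch: slide the T-key a little way back up from the rail's stop, turn it so that its foot passes the slot, draw it out and leave it in the white tray. Then load every black fob on the bench into the sloping rail through its upper mouth, round nose first and buttons up, so that they lie one behind the other against the stop, all fully inside the tube. When all are in, push the feed lever right over; leave the other things on the bench where they are.

Things in the scene. Friction and masses are not known exactly. Their poses are not given: they have to be found in the camera images.
- rail: feed rail: aluminium C-section tube on a fixed stand, open at its upper end (mouth), sloping down 0.384 rad to a closed stop. Origin: on the channel floor at the mouth, mid-width, 170 mm above the bench; x down the slope, y across, z square out of the floor. Inside 50 mm wide, 24 high. Slick metal: a fob let go lined up on the ramp slides down to the stop by itself in about a second
- rail_stop (a point): middle of the foot of the stop's face, the closed lower end of the tube: 358 mm down the rail's x from the mouth, on the channel floor, 36 mm above the bench. Five fobs in a row reach from here to 8 mm inside the mouth
- rail_slot (a point): centre of the slot along the top of the tube: from mouth to stop two 4 mm lips cover the channel's edges and leave 32 mm open between them; their tops are 28 mm above the channel floor. This point lies at that height, half way along
- rail_ramp (a point): point on the ramp, 55 mm up the slope from the mouth, mid-width, on its surface: the channel floor runs on above the mouth as a bare ramp, 58 mm wide, no sides, from rail x = -105 mm to 0; along its last 30 mm two upright guides 22 mm high funnel in from about 78 to 50 mm apart. A fob fits with its middle here, clear of the guides' ends for the fingers
- t_key: steel T-key standing in the rail near its stop, 200 g. Foot: round-ended bar 46 mm long, 22 wide, 20 high, on the channel floor under the lips; thin neck; above it a flat bow (handle plate) 44 mm wide, 10 thick, 38 to 74 mm above the foot's underside. Origin: centre of the foot's underside; x along foot and bow width, y across the bow's thickness, z up. Stands by itself on its heavy foot
- t_key_bow (a point): centre of the T-key's bow, 56 mm up its z. The foot starts across the rail, caught under the lips; it slides along the rail, and lifts through the slot only when turned about its z until the foot lies along the rail, within about 20 degrees. There is room to turn it only when its centre is at least 25 mm up the rail from the stop
- key_tray: open white plastic tray fixed to the bench, 120 x 110 mm (x, y), walls 26 mm high and 4 mm thick, floor 4 mm thick. Origin: centre of its underside, z up
- feed_lever (a joint): angle of the feed lever: about 0 as found (leaning back), 1.0 rad when fully over; it stays where it is left, and about 1 N at the ball moves it
- feed_lever_tip (a point): centre of the feed lever's black ball (13 mm radius) on a 10 mm thick rod, 80 mm from the pivot
- feed_lever_base: grey block carrying the lever, 70 x 50 mm, 25 mm high, fixed to the bench. Origin: centre of its underside; the lever's pivot, along the block's y, is 22 mm above it; at joint 0 the lever leans 0.5 rad to the block's -x, and it swings over to its +x, leaning 0.5 rad that way at 1.0
- fob0: black remote-key fob lying buttons up, various headings; 70 mm long, 44 wide, 20 high, 70 g. One end a half-round nose (radius 22 mm), the other square with a steel ring lug 16 mm wide, 10 long. Origin: middle of length and width, on the underside; x to the nose tip (35 mm off), z up out of the grey buttons; lug end at x = -35; flat sides from x = -25 to +13 mm. May be absent
- fob1: black remote-key fob lying buttons up, various headings; 70 mm long, 44 wide, 20 high, 70 g. One end a half-round nose (radius 22 mm), the other square with a steel ring lug 16 mm wide, 10 long. Origin: middle of length and width, on the underside; x to the nose tip (35 mm off), z up out of the grey buttons; lug end at x = -35; flat sides from x = -25 to +13 mm. May be absent
- fob2: black remote-key fob lying buttons up, various headings; 70 mm long, 44 wide, 20 high, 70 g. One end a half-round nose (radius 22 mm), the other square with a steel ring lug 16 mm wide, 10 long. Origin: middle of length and width, on the underside; x to the nose tip (35 mm off), z up out of the grey buttons; lug end at x = -35; flat sides from x = -25 to +13 mm. May be absent
- fob3: black remote-key fob lying buttons up, various headings; 70 mm long, 44 wide, 20 high, 70 g. One end a half-round nose (radius 22 mm), the other square with a steel ring lug 16 mm wide, 10 long. Origin: middle of length and width, on the underside; x to the nose tip (35 mm off), z up out of the grey buttons; lug end at x = -35; flat sides from x = -25 to +13 mm. May be absent
- fob4: black remote-key fob lying buttons up, various headings; 70 mm long, 44 wide, 20 high, 70 g. One end a half-round nose (radius 22 mm), the other square with a steel ring lug 16 mm wide, 10 long. Origin: middle of length and width, on the underside; x to the nose tip (35 mm off), z up out of the grey buttons; lug end at x = -35; flat sides from x = -25 to +13 mm. May be absent
- oil_bottle: small oil bottle, 38 mm across, 62 mm high, standing among the fobs; bystander, origin at its base
- screwdriver: screwdriver, 180 mm, bystander
- brush: bench brush, 170 mm, bystander
- mug: white mug, 80 mm across, 90 mm high, bystander
- blank_box: cardboard box of key blanks, 110 x 80 x 50 mm, bystander
- pliers: pliers with red grips, 160 mm, lying flat, bystander
- car_key: an odd car key with a black head, 95 mm, lying flat; bystander, not one of the fobs
Things that resemble listed ones, but are neither listed nor needed, are in the scene too. Several things have the shape of the feed_lever_base; the one meant has the colours described above. What is shaped like the fob1 but pink is not meant.

How it is judged:
By the outcome, as a careful person would: the job done as asked, in the order asked, and still so for the second after the job is handed in, with the robot touching nothing.
Of fob0, fob1, fob2, fob3, fob4 only 3 to 5 are there at a start; the rules pass over those that are not, and their reading is None.
At some moment in a run one of fob0, fob1, fob2, fob3, fob4 may be knocked a few centimetres aside while the robot is not near it.
It also fails if it takes over 210 s, if anything falls off the work surface, if the arm or the gripper's body presses on something with over 40 N, if the wrist force passes 120 N, or if a joint passes its speed limit or range.

## Working session

There is one attempt and no reset: what is moved stays moved. The work goes in short steps, Python scripts to look and compute and a tool call to move; the robot and the scene stay as the last step left them, time stands still between calls to the robot, and variables do not carry over. Pictures are saved under pics/ and viewed, at most 14 in all, crops included, and the job is handed in when it is done.

Besides the shell and the picture viewer there is one more tool, called after "Request:" by a JSON object that holds its "api" and its "payload". jog_arm: Moves the arm, as the interface text tells. Its arguments: {"type":"object","properties":{"motion":{"type":"array"},"force":{"type":"number"}},"required":["motion"]}

```bash
mkdir -p pics; ls; cat > h.py <<'E'
import numpy as np, cv2
from scipy.spatial.transform import Rotation as R
from cell import *
def K(n):
    c=camera_params(n); f=240/np.tan(np.radians(c["vertical_fov"])/2)
    return np.array([[f,0,c["cx"]],[0,f,c["cy"]],[0,0,1.]]),np.array(c["dist_coeffs"],float),np.array(c["T"])
def ray(n,px):
    k,d,T=K(n); u=cv2.undistortPoints(np.array(px,float).reshape(-1,1,2),k,d).reshape(-1,2)
    return T[:3,3],np.c_[u,np.ones(len(u))]@T[:3,:3].T
def toz(n,px,z):
    o,r=ray(n,px); return o+r*((z-o[2])/r[:,2])[:,None]
def proj(n,P):
    k,d,T=K(n); Ti=np.linalg.inv(T); rv=cv2.Rodrigues(Ti[:3,:3])[0]
    return cv2.projectPoints(np.array(P,float).reshape(-1,1,3),rv,Ti[:3,3],k,d)[0].reshape(-1,2)
def save(n,name): 
    im=get_image(n); cv2.imwrite("pics/"+name,im[:,:,::-1]); return im
E
python3 - <<'E'
from h import *
np.set_printoptions(precision=3,suppress=True)
for n in("scene","top"):
    save(n,n+"0.png"); k,d,T=K(n); print(n,k[0,0],d,T)
print(observe())
for q in("fob0","t_key","rail","key_tray","feed_lever_base","feed_lever_tip"):
  for n in("scene","top"):
    for r in silhouettes(q,n):
        print(q,n,round(r["p"],2),np.round(r["pixel"]),r["mask"].sum())
E
```

```text
pics
scene 579.1202106207928 [-0.052  0.     0.     0.     0.   ] [[ 0.769  0.498 -0.402  1.031]
 [ 0.639 -0.616  0.46  -0.546]
 [-0.019 -0.61  -0.792  1.047]
 [ 0.     0.     0.     1.   ]]
top 508.33802662072793 [-0.087  0.     0.     0.     0.   ] [[-0.024 -0.999  0.032  0.515]
 [-1.     0.023 -0.012  0.009]
 [ 0.011 -0.032 -0.999  1.274]
 [ 0.     0.     0.     1.   ]]
{'clock': 0.1, 'joints': array([ 1.183,  0.435,  0.025,  1.574, -0.012,  1.134, -0.075]), 'dq': array([-0.   , -0.003,  0.001, -0.002,  0.   ,  0.   ,  0.001]), 'joint_efforts': array([  0.003, -66.913,   0.988, -31.515,  -0.061,   0.037,   0.   ]), 'position': array([ 0.175, -0.599,  0.226]), 'ee_rot': array([-3.108, -0.446,  0.   ]), 'force': array([ 0.221,  0.266, -0.543]), 'ft_torque': array([ 0.059,  0.044, -0.018]), 'gripper_force': 0.0, 'width': 1.001845873730403}
fob0 scene 0.97 [264. 326.] 651
fob0 scene 0.9 [223. 289.] 579
fob0 scene 0.9 [313. 426.] 914
fob0 scene 0.78 [305. 367.] 795
fob0 scene 0.75 [204. 383.] 860
fob0 scene 0.74 [154. 340.] 710
fob0 top 0.85 [434. 150.] 441
fob0 top 0.84 [401. 238.] 44
[... 229 characters left out ...]
.24 [210. 170.] 1698
rail scene 0.73 [364. 185.] 4071
rail scene 0.43 [151. 284.] 450
rail scene 0.27 [157. 341.] 749
rail top 0.7 [259. 241.] 4977
rail top 0.23 [160. 249.] 446
key_tray scene 0.67 [364. 310.] 3040
key_tray scene 0.65 [224. 448.] 962
key_tray top 0.73 [338. 183.] 2192
feed_lever_base scene 0.81 [416. 254.] 883
feed_lever_base scene 0.67 [480. 284.] 992
feed_lever_base top 0.8 [256. 127.] 621
feed_lever_base top 0.74 [337. 181.] 2235
feed_lever_base top 0.56 [264. 184.] 669
feed_lever_tip scene 0.8 [487. 257.] 248
feed_lever_tip scene 0.59 [424. 228.] 238
feed_lever_tip scene 0.44 [466. 221.] 2065
feed_lever_tip top 0.53 [244. 122.] 157
feed_lever_tip top 0.51 [401. 287.] 447
```

View pics/scene0.png

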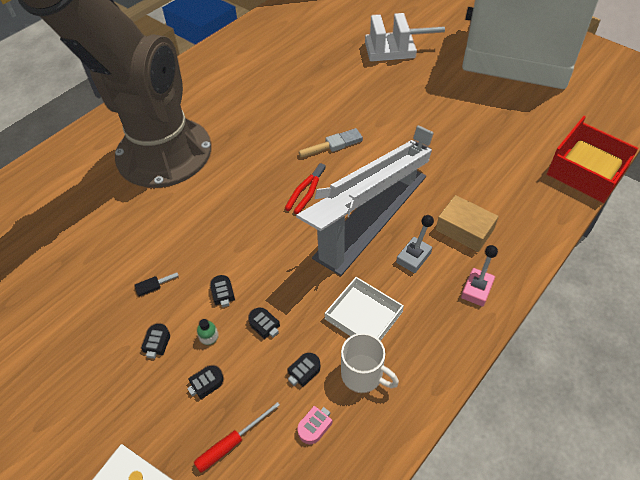

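View pics/top0.png

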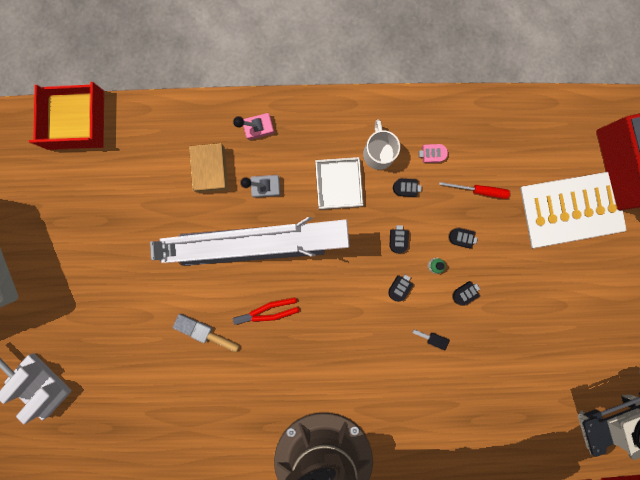

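The top view shows five black fobs, at (407,187), (399,239), (463,238), (400,287) and (466,293). The fob at (434,153) is pink, so it isn't meant. There are two levers, at (264,186) grey and (258,126) pink. The grey one fits "grey block", so I'll confirm it in a crop along with the rail features.

```bash
python3 - <<'E'
import cv2,numpy as np
t=cv2.imread("pics/top0.png");s=cv2.imread("pics/scene0.png")
def c(im,x0,y0,x1,y1,w,h): return cv2.resize(im[y0:y1,x0:x1],(w,h),interpolation=cv2.INTER_CUBIC)
o=np.zeros((600,800,3),np.uint8)
o[:250]=c(t,140,205,360,275,800,250)   #3.63x
o[250:600,:330]=c(s,290,120,440,280,330,350) #2.2x
o[250:600,330:590]=c(t,385,170,489,310,260,350) #2.5x
o[250:460,590:800]=c(t,235,105,305,175+30,210,300)[90:300] #3x
cv2.imwrite("pics/m0.png",o)
E
```

```text
(no output)
```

View pics/m0.png

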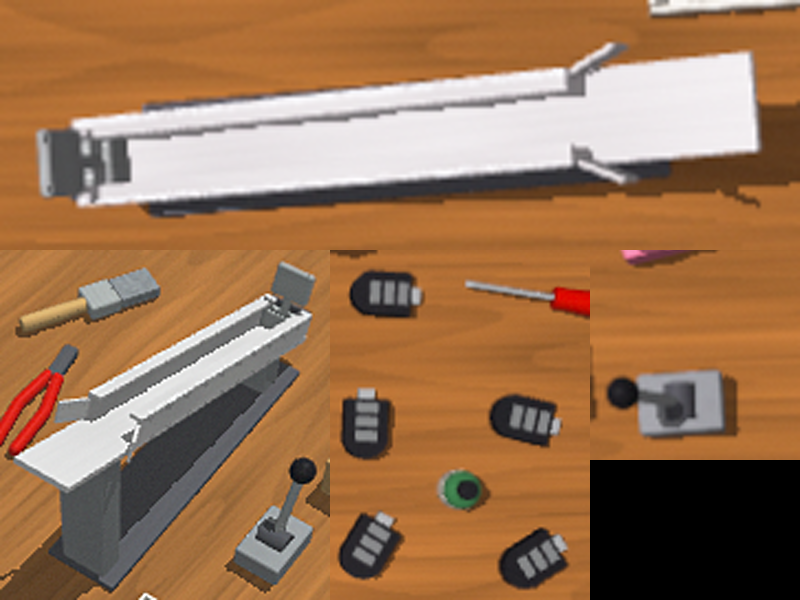

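The crops confirm the grey-block lever at top (264,186), with its ball at (245,183). They also give the ramp end corners at top (346.8,219.6) and (348.7,247) and scene (295.5,215) and (319.5,228.8). All fob lugs are visible.

```bash
cat >> h.py <<'E'
def railT(p):
    x,y,yaw=p; T=np.eye(4); T[:3,:3]=(R.from_euler('z',yaw)*R.from_euler('y',0.384)).as_matrix(); T[:3,3]=[x,y,.170]; return T
def tw(T,P): return np.array(P,float).reshape(-1,3)@T[:3,:3].T+T[:3,3]
E
cat > fit.py <<'E'
from h import *
from scipy.optimize import least_squares
np.set_printoptions(precision=4,suppress=True)
def res(p,full=False):
    T=railT(p)
    a=proj("top",tw(T,[[-.105,-.029,0],[-.105,.029,0]])); b=proj("scene",tw(T,[[-.105,-.029,0],[-.105,.029,0]]))
    c=proj("top",tw(T,[[.358,0,.028]]))
    r=[a-TA,b-SA]
    out=np.r_[r[0].ravel(),r[1].ravel(),c[0,1]-250.8]
    return out
# rail +x -> world +y ; rail y -> world -x (yaw~90deg)
TA=np.array([[346.8,219.6],[348.7,247]]);SA=np.array([[319.5,228.8],[295.5,215]])
s=least_squares(res,[.5,-.0,1.57]);print("rail",s.x,res(s.x))
T=railT(s.x);np.save("rail.npy",s.x)
print("stop top px",proj("top",tw(T,[[.358,0,0],[.358,0,.028]])))
def fobpoly(p,z):
    th=np.linspace(-np.pi/2,np.pi/2,20)
    P=np.r_[np.c_[.013+.022*np.cos(th),.022*np.sin(th)],[[-.025,.022],[-.025,.008],[-.035,.008],[-.035,-.008],[-.025,-.008],[-.025,-.022]]]
    c,sn=np.cos(p[2]),np.sin(p[2]); return np.c_[P@np.array([[c,sn],[-sn,c]])+p[:2],np.full(len(P),z)]
def fobmask(n,p):
    m=np.zeros((480*4,640*4),np.uint8)
    for z in(0.001,.02): cv2.fillPoly(m,[np.round(proj(n,fobpoly(p,z))*4).astype(int)],255)
    return cv2.resize(m,(640,480),interpolation=cv2.INTER_AREA)/255.
def fobs():
    im={n:get_image(n) for n in("top","scene")}
    out=[]
    for r in silhouettes("fob0","top"):
        m=r["mask"]; px=im["top"][m]
        if (px[:,0].astype(int)-px[:,1]).mean()>40 or r["p"]<.2: continue
        ys,xs=np.nonzero(m); w=toz("top",np.c_[xs,ys],.012)[:,:2]; c=w.mean(0)
        v=np.linalg.eigh(np.cov((w-c).T))[1][:,1]
        br=im["top"].mean(2)
        best=None
        for sg in(1,-1):
            a0=np.arctan2(sg*v[1],sg*v[0])
            from scipy.optimize import minimize
            q=minimize(lambda p:((fobmask("top",p)-m)**2).sum(),[*c,a0],method="Nelder-Mead",options=dict(initial_simplex=[[*c,a0],[c[0]+.006,c[1],a0],[c[0],c[1]+.006,a0],[*c,a0+.15]],xatol=1e-4,fatol=.05))
            p=q.x; cs=np.array([np.cos(p[2]),np.sin(p[2])])
            L=lambda d:br[tuple(np.round(proj("top",[[*(p[:2]+d*cs),.006]]))[0].astype(int)[::-1])]
            out_=(q.fun,p,L(-.03),L(.03))
            if best is None or q.fun<best[0]: best=out_
        out.append(best); print(np.round(best[1],4),"err",round(best[0],1),"m",m.sum(),"lugbright",best[2],best[3],"px",np.round(r["pixel"]),"p",round(r["p"],2))
    return out
E
python3 - <<'E'
from fit import *
fobs()
for q in("key_tray","feed_lever_base","feed_lever_tip","t_key"):
  for r in silhouettes(q,"top"):
    ys,xs=np.nonzero(r["mask"]); z={"key_tray":.026,"feed_lever_base":.025,"feed_lever_tip":.09,"t_key":.1}[q]
    print(q,r["pixel"],toz("top",[r["pixel"]],z),cv2.minAreaRect(np.c_[xs,ys].astype(np.float32)))
for z in(.09,): print("ball",toz("top",[[245,183]],z))
o1,d1=ray("top",[[245,183.5]]);o2,d2=ray("scene",[[427.5,221]])
A=np.c_[d1[0],-d2[0]];t=np.linalg.lstsq(A,o2-o1,rcond=None)[0];print("ball tri",o1+d1[0]*t[0],o2+d2[0]*t[1])
E
```

```text
rail [0.5553 0.0353 1.6271] [ 0.452   0.0291  0.8131  0.1484  0.7553 -0.2826  0.057  -0.6884 -0.0417]
stop top px [[168.7931 250.5332]
 [161.3995 250.7583]]
[ 0.4302 -0.2015  2.5665] err 12.1 m 453 lugbright 186.0 39.666666666666664 px [401. 288.] p 0.87
[ 0.4109 -0.3669  2.076 ] err 14.1 m 462 lugbright 172.66666666666666 31.333333333333332 px [465. 295.] p 0.72
[ 0.5522 -0.2012  3.0894] err 12.8 m 442 lugbright 185.0 40.333333333333336 px [399. 240.] p 0.72
[ 0.5537 -0.3626  1.3494] err 29.4 m 423 lugbright 179.33333333333334 36.666666666666664 px [462. 236.] p 0.66
[ 0.6802 -0.2267  1.5149] err 35.6 m 441 lugbright 183.66666666666666 39.333333333333336 px [409. 186.] p 0.56
[ 0.6965 -0.0535 -0.0193] err 1642.9 m 2111 lugbright 243.33333333333334 243.0 px [336. 181.] p 0.24
key_tray [336.0, 181.1] [[ 0.6986 -0.0469  0.026 ]] ((338.63720703125, 182.55752563476562), (50.953556060791016, 44.833805084228516), 86.18592071533203)
key_tray [268.3, 315.4] [[0.3723 0.1271 0.026 ]] ((265.3823547363281, 312.0294494628906), (19.645381927490234, 65.7271499633789), 75.96376037597656)
feed_lever_
[... 195 characters left out ...]
.025 ]] ((259.5, 185.5), (21.0, 39.0), 90.0)
feed_lever_base [466.5, 297.0] [[ 0.4042 -0.3637  0.025 ]] ((465.7691650390625, 293.65380859375), (19.137157440185547, 27.735010147094727), 56.3099365234375)
feed_lever_tip [240.4, 120.9] [[0.8377 0.178  0.09  ]] ((245.0, 121.0), (22.0, 10.0), 0.0)
feed_lever_tip [246.0, 180.7] [[0.6951 0.1668 0.09  ]] ((250.43438720703125, 184.08370971679688), (22.40000343322754, 9.821022033691406), 19.653823852539062)
t_key [160.3, 248.8] [[0.54   0.3682 0.1   ]] ((162.5, 250.0), (18.0, 25.0), 90.0)
t_key [245.7, 180.9] [[0.6931 0.1662 0.1   ]] ((251.5, 182.5), (23.0, 9.0), 0.0)
ball [[0.6897 0.1692 0.09  ]]
ball tri [0.6891 0.1698 0.0862] [0.6891 0.1698 0.0862]
```

```bash
cat > plan.py <<'E'
from h import *
from scipy.spatial.transform import Slerp
from fit import *
import math
rp=np.load("rail.npy"); RT=railT(rp)
def down(yaw): # tool x along yaw, z down
    return R.from_euler('z',yaw)*R.from_euler('x',np.pi)
def onrail(yawoff,x,y,z): # tool perpendicular to rail floor, tool x at yawoff from rail x
    return tw(RT,[[x,y,z]])[0], R.from_matrix(RT[:3,:3])*R.from_euler('z',yawoff)*R.from_euler('x',np.pi)
def cur():
    o=observe(); return np.array(o["position"]),R.from_rotvec(o["ee_rot"])
def plan(wps,start=None):
    p,r=start or cur()
    for name,(q,s) in wps:
        q=np.array(q,float); d=np.linalg.norm(q-p); a=(r.inv()*s).magnitude()
        n=max(1,math.ceil(max(d/.39,a/math.radians(69))))
        sl=Slerp([0,1],R.concatenate([r,s])); pp,rr=p,r
        for i in range(1,n+1):
            q2=p+(q-p)*i/n; r2=sl(i/n); dp=rr.inv().apply(q2-pp); w=(rr.inv()*r2).as_rotvec()
            dp,w=np.round(dp,3),np.round(w,3)
            print(name,"%d/%d"%(i,n),(dp+0).tolist(),(w+0).tolist(),"rows",math.ceil(max(np.linalg.norm(dp)/.0417,np.linalg.norm(w)/.125)))
            pp,rr=pp+rr.apply(dp),rr*R.from_rotvec(w)
        p,r=pp,rr
E
python3 - <<'E'
from plan import *
# key along-rail position from top of bow
for x in(.32,.335,.347):
  print(x,proj("top",tw(RT,[[x,-.022,.074],[x,.022,.074]])),proj("scene",tw(RT,[[x,-.022,.074],[x,.022,.074],[x,0,.038]])))
print("mug px bottom?",toz("top",[[383,153]],.045))
for r in silhouettes("mug","top")+silhouettes("mug","scene"): print(r["p"],r["pixel"],cv2.boundingRect(r["mask"].astype(np.uint8)))
X=.340
up=cur()
plan([("up",([.3,-.45,.36],up[1])),("across",([.45,.1,.38],down(2.4))),("above",onrail(np.pi/2,X,0,.14)),("down",onrail(np.pi/2,X,0,.038))])
E
```

```text
rail [0.5553 0.0353 1.6271] [ 0.452   0.0291  0.8131  0.1484  0.7553 -0.2826  0.057  -0.6884 -0.0417]
stop top px [[168.7931 250.5332]
 [161.3995 250.7583]]
0.32 [[161.0248 240.2803]
 [162.3759 259.4773]] [[428.0207 135.0405]
 [411.7943 127.5596]
 [415.445  144.9444]]
0.335 [[155.8096 240.838 ]
 [157.1477 259.9342]] [[430.7529 133.504 ]
 [414.6294 126.1021]
 [418.2278 143.3555]]
0.347 [[151.6795 241.2799]
 [153.0072 260.2958]] [[432.9056 132.2935]
 [416.8638 124.9535]
 [420.4213 142.1033]]
mug px bottom? [[ 0.7626 -0.1628  0.045 ]]
0.55 [382.6, 150.8] (363, 119, 37, 51)
0.2 [261.7, 240.4] (160, 217, 189, 46)
0.81 [363.7, 364.2] (341, 333, 58, 59)
0.56 [262.8, 324.5] (248, 308, 32, 31)
0.4 [417.7, 252.8] (396, 215, 38, 56)
up 1/1 [0.161, -0.109, -0.133] [0.0, 0.0, 0.0] rows 6
across 1/2 [0.149, -0.243, -0.01] [0.0, 0.0, -1.058] rows 9
across 2/2 [0.285, 0.012, -0.01] [0.0, 0.0, -1.057] rows 9
above 1/1 [0.142, 0.28, 0.207] [0.363, -0.153, -0.788] rows 10
down 1/1 [0.0, 0.0, 0.102] [0.0, 0.0, 0.0] rows 3
```

The bow top edges at top px ~(151,250) and scene (418,125)/(433,132) put the key at rail x ≈ 0.347.

Request:
{"api": "jog_arm", "payload": {"motion": [[[0.161,-0.109,-0.133,0,0,0,-0.5],[0.161,-0.109,-0.133,0,0,0,-0.5],[0.161,-0.109,-0.133,0,0,0,-0.5],[0.161,-0.109,-0.133,0,0,0,-0.5],[0.161,-0.109,-0.133,0,0,0,-0.5],[0.161,-0.109,-0.133,0,0,0,-0.5],[0.161,-0.109,-0.133,0,0,0,-0.5],[0.161,-0.109,-0.133,0,0,0,-0.5]]], "force": 35}}

```text
clock: 1.82
position: [0.3008, -0.4494, 0.3609]
ee_rot: [3.107, 0.45, 0.002]
force: [-0.6, -0.1, -1.0]
width: 0.751
gripper_force: 0.0
```

Request:
{"api": "jog_arm", "payload": {"motion": [[[0.149,-0.243,-0.01,0,0,-1.058,-0.5],[0.149,-0.243,-0.01,0,0,-1.058,-0.5],[0.149,-0.243,-0.01,0,0,-1.058,-0.5],[0.149,-0.243,-0.01,0,0,-1.058,-0.5],[0.149,-0.243,-0.01,0,0,-1.058,-0.5],[0.149,-0.243,-0.01,0,0,-1.058,-0.5],[0.149,-0.243,-0.01,0,0,-1.058,-0.5],[0.149,-0.243,-0.01,0,0,-1.058,-0.5],[0.149,-0.243,-0.01,0,0,-1.058,-0.5],[0.149,-0.243,-0.01,0,0,-1.058,-0.5]]]}}

```text
clock: 2.65
position: [0.3736, -0.1757, 0.369]
ee_rot: [-2.457, -1.956, 0.001]
force: [-0.9, -1.0, -0.2]
width: 0.752
gripper_force: 0.0
```

Request:
{"api": "jog_arm", "payload": {"motion": [[[0.285,0.012,-0.01,0,0,-1.057,-0.5],[0.285,0.012,-0.01,0,0,-1.057,-0.5],[0.285,0.012,-0.01,0,0,-1.057,-0.5],[0.285,0.012,-0.01,0,0,-1.057,-0.5],[0.285,0.012,-0.01,0,0,-1.057,-0.5],[0.285,0.012,-0.01,0,0,-1.057,-0.5],[0.285,0.012,-0.01,0,0,-1.057,-0.5],[0.285,0.012,-0.01,0,0,-1.057,-0.5],[0.285,0.012,-0.01,0,0,-1.057,-0.5],[0.285,0.012,-0.01,0,0,-1.057,-0.5]]]}}

```text
clock: 3.48
position: [0.4507, 0.0991, 0.3788]
ee_rot: [-1.139, -2.926, 0.001]
force: [-0.8, -1.0, -0.4]
width: 0.75
gripper_force: 0.0
```

```bash
sed -i '/^s=least/,/^print("stop/d' fit.py; python3 - <<'E'
from plan import *
X=.346
plan([("above",onrail(np.pi/2,X,0,.14))])
E
```

```text
above 1/1 [0.147, 0.284, 0.208] [0.363, -0.155, -0.788] rows 10
```

Request:
{"api": "jog_arm", "payload": {"motion": [[[0.147,0.284,0.1,0.363,-0.155,-0.788,-0.5],[0.147,0.284,0.1,0.363,-0.155,-0.788,-0.5],[0.147,0.284,0.1,0.363,-0.155,-0.788,-0.5],[0.147,0.284,0.1,0.363,-0.155,-0.788,-0.5],[0.147,0.284,0.1,0.363,-0.155,-0.788,-0.5],[0.147,0.284,0.1,0.363,-0.155,-0.788,-0.5],[0.147,0.284,0.208,0.363,-0.155,-0.788,-0.5],[0.147,0.284,0.208,0.363,-0.155,-0.788,-0.5],[0.147,0.284,0.208,0.363,-0.155,-0.788,-0.5],[0.147,0.284,0.208,0.363,-0.155,-0.788,-0.5]]]}}

```text
clock: 4.32
position: [0.5341, 0.4085, 0.1669]
ee_rot: [-0.08, 3.071, -0.603]
force: [0.1, -0.1, 1.1]
width: 0.749
gripper_force: 0.0
```

```bash
python3 - <<'E'
from plan import *
plan([("above",onrail(np.pi/2,.346,0,.14)),("down",onrail(np.pi/2,.346,0,.039))])
save("top","t1.png");save("scene","s1.png")
t=cv2.imread("pics/top0.png");a=cv2.imread("pics/t1.png");s=cv2.imread("pics/s1.png")
p=proj("scene",tw(RT,[[.346,0,.06]]))[0].astype(int); q=proj("top",tw(RT,[[.346,0,.06]]))[0].astype(int)
c=lambda im,p:cv2.resize(im[p[1]-60:p[1]+60,p[0]-66:p[0]+66],(400,364))
cv2.imwrite("pics/m1.png",np.hstack([c(a,q),c(s,p)]))
E
```

```text
above 1/1 [0.0, -0.002, -0.003] [-0.004, -0.001, -0.004] rows 1
down 1/1 [0.0, 0.0, 0.101] [0.0, 0.0, 0.0] rows 3
```

View pics/m1.png

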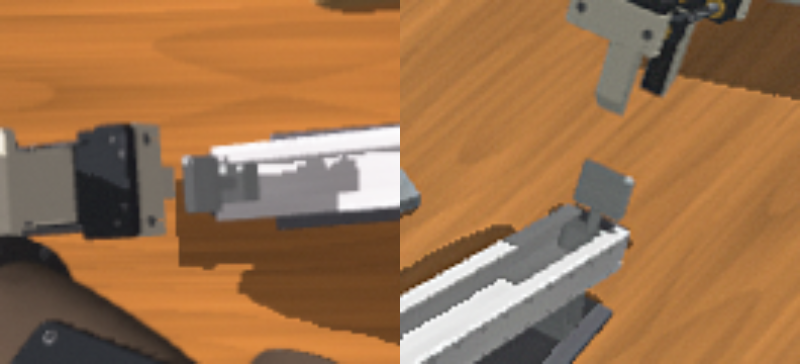

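The fingers stand above the bow, one on each side of its plane, at around left (150,200) and right (610,180). I'll descend and grip.

Request:
{"api": "jog_arm", "payload": {"motion": [[[0,-0.001,0.03,0,0,0,-0.5],[0,-0.001,0.06,0,0,0,-0.5],[0,-0.001,0.08,0,0,0,-0.5],[0,-0.001,0.1,0,0,0,-0.5],[0,-0.001,0.1,0,0,0,-0.5],[0,-0.001,0.1,0,0,0,1],[0,-0.001,0.1,0,0,0,1],[0,-0.001,0.1,0,0,0,1],[0,-0.001,0.1,0,0,0,1],[0,-0.001,0.1,0,0,0,1]]], "force": 30}}

```text
clock: 5.25
position: [0.5364, 0.3711, 0.0804]
ee_rot: [-0.086, 3.07, -0.595]
force: [0.3, 0.8, 0.0]
width: 0.435
gripper_force: 0.0
```

Request:
{"api": "jog_arm", "payload": {"motion": [[[0,0,0,0,0,0,1],[0,0,0,0,0,0,1],[0,0,0,0,0,0,1],[0,0,0,0,0,0,1],[0,0,0,0,0,0,1],[0,0,0,0,0,0,1]]]}}

```text
clock: 5.75
position: [0.5361, 0.3707, 0.0794]
ee_rot: [-0.087, 3.071, -0.597]
force: [0.4, 1.7, -0.1]
width: 0.107
gripper_force: 30.0
```

```bash
python3 - <<'E'
from plan import *
p,r=cur();print(np.linalg.inv(RT)@np.r_[p,1], observe()["width"]*92, observe()["gripper_force"],observe()["force"])
E
```

```text
[0.3454 0.0003 0.0418 1.    ] 9.798343512271042 30.000063478946686 [ 0.3721  1.7246 -0.1492]
```

Request:
{"api": "jog_arm", "payload": {"motion": [[[0,-0.01,0,0,0,0,1],[0,-0.02,0,0,0,0,1],[0,-0.03,0,0,0,0,1],[0,-0.04,0,0,0,0,1],[0,-0.05,0,0,0,0,1],[0,-0.05,0,0,0,0,1],[0,-0.05,0,0,0,0,1]]]}}

```text
clock: 6.33
position: [0.5395, 0.3228, 0.0988]
ee_rot: [-0.084, 3.07, -0.598]
force: [-0.0, 0.8, 1.0]
width: 0.106
gripper_force: 30.0
```

Request:
{"api": "jog_arm", "payload": {"motion": [[[0,0,0,0,0,0.1,1],[0,0,0,0,0,0.2,1],[0,0,0,0,0,0.3,1],[0,0,0,0,0,0.4,1],[0,0,0,0,0,0.5,1],[0,0,0,0,0,0.6,1],[0,0,0,0,0,0.7,1],[0,0,0,0,0,0.78,1],[0,0,0,0,0,0.78,1]]]}}

```text
clock: 7.08
position: [0.5384, 0.3246, 0.098]
ee_rot: [1.044, 2.746, -0.521]
force: [-0.8, 1.7, 0.2]
width: 0.106
gripper_force: 30.0
```

Request:
{"api": "jog_arm", "payload": {"motion": [[[0,0,0,0,0,0.1,1],[0,0,0,0,0,0.2,1],[0,0,0,0,0,0.3,1],[0,0,0,0,0,0.4,1],[0,0,0,0,0,0.5,1],[0,0,0,0,0,0.6,1],[0,0,0,0,0,0.7,1],[0,0,0,0,0,0.79,1],[0,0,0,0,0,0.79,1],[0,0,0,0,0,0.79,1]]]}}

```text
clock: 7.92
position: [0.5385, 0.3245, 0.098]
ee_rot: [1.943, 2.068, -0.379]
force: [-0.6, 1.8, 1.9]
width: 0.105
gripper_force: 30.0
```

```bash
python3 - <<'E'
from plan import *
p,r=cur();print(np.linalg.inv(RT)@np.r_[p,1], (R.from_matrix(RT[:3,:3]).inv()*r).as_matrix(),observe()["width"]*92,observe()["force"],observe()["ft_torque"],observe()["joints"])
E
```

```text
[0.2955 0.0005 0.0418 1.    ] [[ 1.      0.0057 -0.0004]
 [ 0.0057 -1.     -0.0016]
 [-0.0004  0.0016 -1.    ]] 9.625532442801081 [-0.6438  1.7771  1.8931] [ 0.6955  0.0339 -0.0133] [-0.5413  0.7439 -0.4247  1.4865  0.5537  1.3178 -1.082 ]
```

Turned cleanly. Next I'll lift out along the rail normal and look.

Request:
{"api": "jog_arm", "payload": {"motion": [[[0,0,-0.01,0,0,0,1],[0,0,-0.025,0,0,0,1],[0,0,-0.045,0,0,0,1],[0,0,-0.07,0,0,0,1],[0,0,-0.1,0,0,0,1],[0,0,-0.14,0,0,0,1],[0,0,-0.14,0,0,0,1],[0,0,-0.14,0,0,0,1]]]}}

```text
clock: 8.58
position: [0.5356, 0.3784, 0.2302]
ee_rot: [1.946, 2.067, -0.372]
force: [-0.5, -0.3, -3.1]
width: 0.107
gripper_force: 30.0
```

```bash
python3 - <<'E'
from plan import *
print(observe()["width"]*92,observe()["force"])
save("scene","s2.png")
# tray corners
m=[r for r in silhouettes("key_tray","top") if r["p"]>.3]
for r in m:
    c=cv2.minAreaRect(np.argwhere(r["mask"])[:,::-1].astype(np.float32)); print(c, toz("top",[c[0]],.026))
tr=[.690,-.052]
d=down(1.6)
plan([("over",([.62,.1,.27],d)),("trayabove",([*tr,.16],d)),("traydown",([*tr,.049],d))])
E
```

```text
9.86870945830821 [-0.4986 -0.3096 -3.0688]
((338.1726379394531, 182.5885009765625), (49.22406005859375, 45.36595916748047), 86.18592071533203) [[ 0.6948 -0.0522  0.026 ]]
over 1/1 [-0.276, 0.068, 0.066] [0.006, 0.386, 0.029] rows 7
trayabove 1/1 [-0.154, 0.066, 0.11] [0.0, 0.0, 0.0] rows 5
traydown 1/1 [0.0, 0.0, 0.111] [0.0, 0.0, 0.0] rows 3
```

View pics/s2.png

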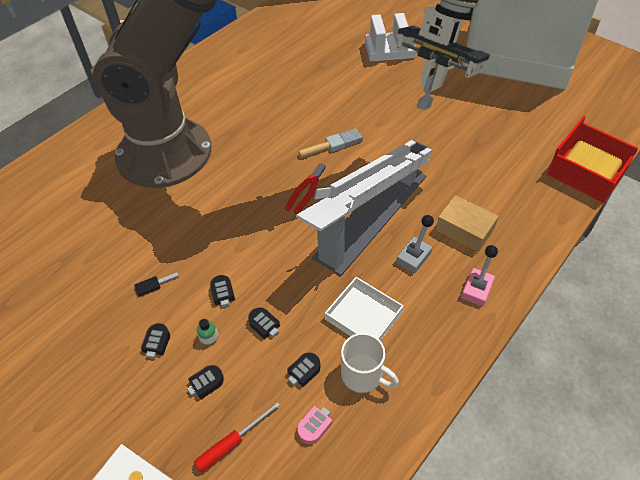

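The scene view shows the key hanging out of the rail in the gripper at (425,100), and the tube is empty. On to the tray.

Request:
{"api": "jog_arm", "payload": {"motion": [[[-0.276,0.068,0.066,0.006,0.386,0.029,1],[-0.276,0.068,0.066,0.006,0.386,0.029,1],[-0.276,0.068,0.066,0.006,0.386,0.029,1],[-0.276,0.068,0.066,0.006,0.386,0.029,1],[-0.276,0.068,0.066,0.006,0.386,0.029,1],[-0.276,0.068,0.066,0.006,0.386,0.029,1],[-0.276,0.068,0.066,0.006,0.386,0.029,1],[-0.276,0.068,0.066,0.006,0.386,0.029,1],[-0.276,0.068,0.066,0.006,0.386,0.029,1]]]}}

```text
clock: 9.43
position: [0.6207, 0.0912, 0.2688]
ee_rot: [2.2, 2.241, -0.005]
force: [-1.1, -0.1, -1.8]
width: 0.107
gripper_force: 30.0
```

Request:
{"api": "jog_arm", "payload": {"motion": [[[-0.154,0.069,0.11,0,0,0,1],[-0.154,0.069,0.11,0,0,0,1],[-0.154,0.069,0.11,0,0,0,1],[-0.154,0.069,0.11,0,0,0,1],[-0.154,0.069,0.11,0,0,0,1],[-0.154,0.069,0.11,0,0,0,1],[-0.154,0.069,0.11,0,0,0,1],[-0.154,0.069,0.11,0,0,0,1]]]}}

```text
clock: 10.1
position: [0.6917, -0.0509, 0.1589]
ee_rot: [-2.187, -2.251, -0.001]
force: [-0.0, 0.3, -1.5]
width: 0.111
gripper_force: 30.0
```

```bash
python3 - <<'E'
from plan import *
plan([("traydown",([.693,-.053,.048],down(1.6)))])
E
```

```text
traydown 1/1 [-0.002, 0.001, 0.111] [-0.002, -0.003, 0.0] rows 3
```

Request:
{"api": "jog_arm", "payload": {"motion": [[[-0.002,0.001,0.03,0,0,0,1],[-0.002,0.001,0.06,0,0,0,1],[-0.002,0.001,0.085,0,0,0,1],[-0.002,0.001,0.1,0,0,0,1],[-0.002,0.001,0.107,0,0,0,1],[-0.002,0.001,0.111,0,0,0,1],[-0.002,0.001,0.111,0,0,0,1],[-0.002,0.001,0.111,0,0,0,1]]]}}

```text
clock: 10.77
position: [0.6948, -0.0527, 0.0506]
ee_rot: [2.189, 2.253, 0.005]
force: [0.1, -0.1, -2.0]
width: 0.107
gripper_force: 30.0
```

Request:
{"api": "jog_arm", "payload": {"motion": [[[0,0,0,0,0,0,-0.5],[0,0,0,0,0,0,-0.5],[0,0,0,0,0,0,-0.5],[0,0,0,0,0,0,-0.5],[0,0,0,0,0,0,-0.5],[0,0,0,0,0,0,-0.5]]]}}

```text
clock: 11.27
position: [0.6941, -0.0535, 0.0494]
ee_rot: [-2.19, -2.252, -0.003]
force: [-0.8, 0.6, 0.0]
width: 0.494
gripper_force: 0.0
```

Request:
{"api": "jog_arm", "payload": {"motion": [[[0,0,-0.02,0,0,0,-0.5],[0,0,-0.05,0,0,0,-0.5],[0,0,-0.09,0,0,0,-0.5],[0,0,-0.13,0,0,0,-0.5],[0,0,-0.17,0,0,0,-0.5],[0,0,-0.2,0,0,0,-0.5],[0,0,-0.2,0,0,0,-0.5]]]}}

```text
clock: 11.85
position: [0.6969, -0.0531, 0.2573]
ee_rot: [2.185, 2.247, 0.016]
force: [1.2, 0.5, 0.1]
width: 0.75
gripper_force: 0.0
```

```bash
python3 - <<'E'
from plan import *
save("scene","s3.png"); F=fobs()
cv2.imwrite("pics/s3c.png",cv2.resize(cv2.imread("pics/s3.png")[200:480,100:420],(640,560)))
E
```

```text
[ 0.4113 -0.3671  2.0627] err 28.6 m 438 lugbright 110.33333333333333 41.333333333333336 px [466. 295.] p 0.98
[ 0.5534 -0.3624  1.3106] err 10.6 m 455 lugbright 81.66666666666667 26.666666666666668 px [462. 238.] p 0.61
```

View pics/s3c.png

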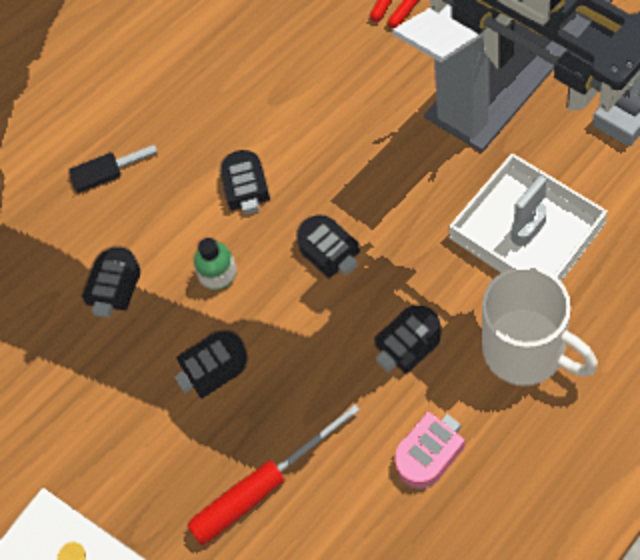

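The crop shows the key standing in the tray at (525,215), with all five fobs where they were. I'll start with the fob at world (0.553,-0.362).

```bash
cat >> plan.py <<'E'
def fobplan(x,y,a,dx=-.004,via=None,z=.005,tilt=0.):
    # tilt>0: tool body leans to the fob's lug side; on the rail the tool leans the same relative to the fob
    c=np.array([x+dx*np.cos(a),y+dx*np.sin(a),0]); r=down(a)*R.from_euler('y',tilt)
    f=lambda h:(c+np.array([0,0,z])+h*r.apply([0,0,-1]),r)
    g=lambda xx,h:(lambda q:(q[0],q[1]*R.from_euler('y',tilt)))(onrail(0,xx+dx,0,h))
    c0=cur(); up=f(.14)
    w=([("via",via)] if via else [])+[("above",up),("down",f(0))]
    plan(w)
    v=(np.array([.55,-.12,.36]),R.from_euler('z',rp[2])*R.from_euler('x',np.pi)*R.from_euler('y',tilt))
    plan([("lift",f(.2)),("mid",v),("rampabove",g(-.055,.09)),("ramp",g(-.055,z+.001))],f(0))
E
python3 - <<'E'
from plan import *
fobplan(.5535,-.3625,1.33)
E
```

```text
above 1/1 [-0.309, -0.149, 0.102] [-0.001, -0.001, 0.269] rows 9
down 1/1 [0.0, 0.0, 0.14] [0.0, 0.0, 0.0] rows 4
lift 1/1 [0.0, 0.0, -0.2] [0.0, 0.0, 0.0] rows 5
mid 1/1 [0.239, -0.061, -0.155] [0.0, 0.0, -0.297] rows 7
rampabove 1/1 [0.134, 0.014, 0.084] [0.0, -0.384, 0.0] rows 4
ramp 1/1 [0.0, 0.0, 0.085] [0.0, 0.0, 0.0] rows 3
```

Request:
{"api": "jog_arm", "payload": {"motion": [[[-0.309,-0.149,0.102,0,0,0.269,-0.5],[-0.309,-0.149,0.102,0,0,0.269,-0.5],[-0.309,-0.149,0.102,0,0,0.269,-0.5],[-0.309,-0.149,0.102,0,0,0.269,-0.5],[-0.309,-0.149,0.102,0,0,0.269,-0.5],[-0.309,-0.149,0.102,0,0,0.269,-0.5],[-0.309,-0.149,0.102,0,0,0.269,-0.5],[-0.309,-0.149,0.102,0,0,0.269,-0.5],[-0.309,-0.149,0.102,0,0,0.269,-0.5],[-0.309,-0.149,0.102,0,0,0.269,-0.5]]]}}

```text
clock: 12.88
position: [0.547, -0.3739, 0.142]
ee_rot: [-2.478, -1.923, 0.008]
force: [-0.7, -0.8, -0.1]
width: 0.748
gripper_force: 0.0
```

Request:
{"api": "jog_arm", "payload": {"motion": [[[0,0,0.04,0,0,0,-0.5],[0,0,0.08,0,0,0,-0.5],[0,0,0.11,0,0,0,-0.5],[0,0,0.13,0,0,0,-0.5],[0,0,0.14,0,0,0,-0.5],[0,0,0.14,0,0,0,1],[0,0,0.14,0,0,0,1],[0,0,0.14,0,0,0,1],[0,0,0.14,0,0,0,1],[0,0,0.14,0,0,0,1]]], "force": 15}}

```text
clock: 13.72
position: [0.5545, -0.3668, 0.0081]
ee_rot: [2.472, 1.937, 0.004]
force: [-0.1, 0.4, 3.6]
width: 0.478
gripper_force: 15.0
```

```bash
python3 - <<'E'
from plan import *
o=observe();print(o["position"],o["width"]*92,o["gripper_force"],o["force"])
E
```

```text
[ 0.5545 -0.3668  0.0081] 43.95249744063775 15.002949088811874 [-0.1253  0.3659  3.5538]
```

Request:
{"api": "jog_arm", "payload": {"motion": [[[0,0,-0.02,0,0,0,1],[0,0,-0.06,0,0,0,1],[0,0,-0.1,0,0,0,1],[0,0,-0.14,0,0,0,1],[0,0,-0.18,0,0,0,1],[0,0,-0.2,0,0,0,1],[0,0,-0.2,0,0,0,1]]]}}

```text
clock: 14.3
position: [0.5563, -0.3679, 0.2138]
ee_rot: [2.465, 1.932, 0.009]
force: [0.6, -0.1, -1.3]
width: 0.476
gripper_force: 15.0
```

Request:
{"api": "jog_arm", "payload": {"motion": [[[0.239,-0.061,-0.155,0,0,-0.297,1],[0.239,-0.061,-0.155,0,0,-0.297,1],[0.239,-0.061,-0.155,0,0,-0.297,1],[0.239,-0.061,-0.155,0,0,-0.297,1],[0.239,-0.061,-0.155,0,0,-0.297,1],[0.239,-0.061,-0.155,0,0,-0.297,1],[0.239,-0.061,-0.155,0,0,-0.297,1],[0.239,-0.061,-0.155,0,0,-0.297,1],[0.239,-0.061,-0.155,0,0,-0.297,1]]]}}

```text
clock: 15.05
position: [0.5517, -0.1174, 0.3637]
ee_rot: [2.151, 2.286, 0.006]
force: [-0.4, -1.1, -1.5]
width: 0.478
gripper_force: 15.0
```

Request:
{"api": "jog_arm", "payload": {"motion": [[[0.134,0.014,0.084,0,-0.384,0,1],[0.134,0.014,0.084,0,-0.384,0,1],[0.134,0.014,0.084,0,-0.384,0,1],[0.134,0.014,0.084,0,-0.384,0,1],[0.134,0.014,0.084,0,-0.384,0,1],[0.134,0.014,0.084,0,-0.384,0,1],[0.134,0.014,0.084,0,-0.384,0,1],[0.134,0.014,0.084,0,-0.384,0,1],[0.134,0.014,0.084,0,-0.384,0,1]]]}}

```text
clock: 15.8
position: [0.5581, 0.0118, 0.2786]
ee_rot: [1.955, 2.058, -0.377]
force: [-0.4, -0.6, -0.2]
width: 0.474
gripper_force: 15.0
```

```bash
cat >> plan.py <<'E'
def rampchk(zz,dx=-.004,tilt=0.):
    p,r=cur(); o=observe(); print("rail coords",(np.linalg.inv(RT)@np.r_[p,1])[:3], "rotv",(R.from_matrix(RT[:3,:3]).inv()*r*R.from_euler('x',-np.pi)).as_rotvec(),o["width"]*92,o["force"])
    q=onrail(0,-.055+dx,0,zz); plan([("ramp",(q[0],q[1]*R.from_euler('y',tilt)))])
E
python3 - <<'E'
from plan import *
rampchk(.009)
a=save("top","t4.png");b=save("scene","s4.png")
q=proj("scene",tw(RT,[[-.05,0,.05]]))[0].astype(int); p=proj("top",tw(RT,[[-.05,0,.05]]))[0].astype(int)
c=lambda im,p:cv2.resize(im[p[1]-60:p[1]+60,p[0]-66:p[0]+66,::-1],(400,364))
cv2.imwrite("pics/m4.png",np.hstack([c(a,p),c(b,q)]))
E
```

```text
rail coords [-0.0627 -0.0015  0.0918] rotv [ 0.     -0.0011 -0.0051] 43.604377511020736 [-0.4277 -0.637  -0.1554]
ramp 1/1 [0.004, -0.002, 0.083] [0.0, -0.001, -0.005] rows 2
```

View pics/m4.png

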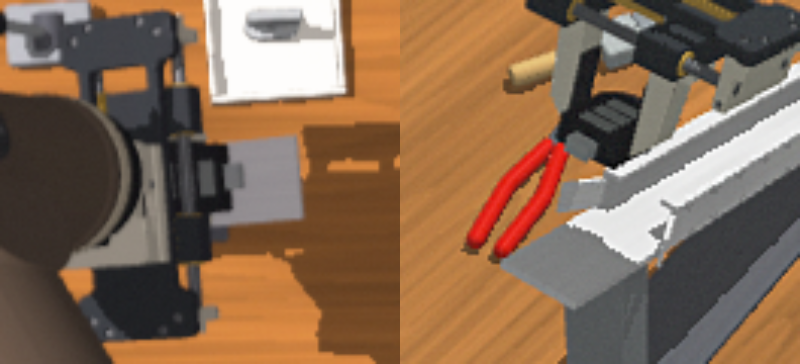

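The fob is level with the ramp and held nose downhill, at left (215,180) and right (600,130). I'll lower, release and retreat.

Request:
{"api": "jog_arm", "payload": {"motion": [[[0.004,-0.001,0.03,0,0,-0.005,1],[0.004,-0.001,0.055,0,0,-0.005,1],[0.004,-0.001,0.07,0,0,-0.005,1],[0.004,-0.001,0.078,0,0,-0.005,1],[0.004,-0.001,0.082,0,0,-0.005,1],[0.004,-0.001,0.083,0,0,-0.005,1],[0.004,-0.001,0.083,0,0,-0.005,1]]]}}

```text
clock: 16.48
position: [0.5589, -0.0127, 0.2004]
ee_rot: [1.946, 2.067, -0.376]
force: [-0.2, 0.3, 0.3]
width: 0.481
gripper_force: 15.0
```

Request:
{"api": "jog_arm", "payload": {"motion": [[[0,0,0,0,0,0,-0.5],[0,0,0,0,0,0,-0.5],[0,0,0,0,0,0,-0.5],[0,0,0,0,0,0,-0.5],[0,0,0,0,0,0,-0.5],[0,0,0,0,0,0,-0.5],[0,0,0,0,0,0,-0.5],[0,0,0,0,0,0,-0.5],[0,0,0,0,0,0,-0.5],[0,0,0,0,0,0,-0.5]]]}}

```text
clock: 17.32
position: [0.5584, -0.0129, 0.1996]
ee_rot: [1.946, 2.068, -0.378]
force: [0.7, 0.3, -0.4]
width: 0.754
gripper_force: 0.0
```

Request:
{"api": "jog_arm", "payload": {"motion": [[[0,0,-0.03,0,0,0,-0.5],[0,0,-0.07,0,0,0,-0.5],[0,0,-0.1,0,0,0,-0.5],[-0.05,0,-0.13,0,0,0,-0.5],[-0.09,0,-0.13,0,0,0,-0.5],[-0.13,0,-0.13,0,0,0,-0.5],[-0.17,0,-0.13,0,0,0,-0.5],[-0.2,0,-0.13,0,0,0,-0.5],[-0.2,0,-0.13,0,0,0,-0.5]]]}}

```text
clock: 18.07
position: [0.5666, -0.1591, 0.3982]
ee_rot: [1.955, 2.052, -0.381]
force: [-0.2, 0.2, 0.3]
width: 0.752
gripper_force: 0.0
```

```bash
python3 - <<'E'
from plan import *
print(observe()["position"])
a=save("top","t5.png");b=save("scene","s5.png")
fobs()
cv2.imwrite("pics/m5.png",np.vstack([cv2.resize(a[200:280,140:360,::-1],(770,280)),cv2.resize(b[120:240,290:460,::-1],(770,320),interpolation=cv2.INTER_AREA)]))
E
```

```text
[ 0.5666 -0.1591  0.3982]
[ 0.4115 -0.3683  2.1088] err 13.4 m 467 lugbright 115.33333333333333 24.666666666666668 px [465. 295.] p 0.84
[0.5403 0.3535 1.6456] err 113.8 m 335 lugbright 89.66666666666667 40.0 px [177. 249.] p 0.71
[ 0.4326 -0.2081 -0.4989] err 316.8 m 131 lugbright 59.666666666666664 33.0 px [406. 288.] p 0.7
[ 0.6703 -0.2444  0.5531] err 432.4 m 16 lugbright 129.33333333333334 45.0 px [420. 188.] p 0.45
```

View pics/m5.png

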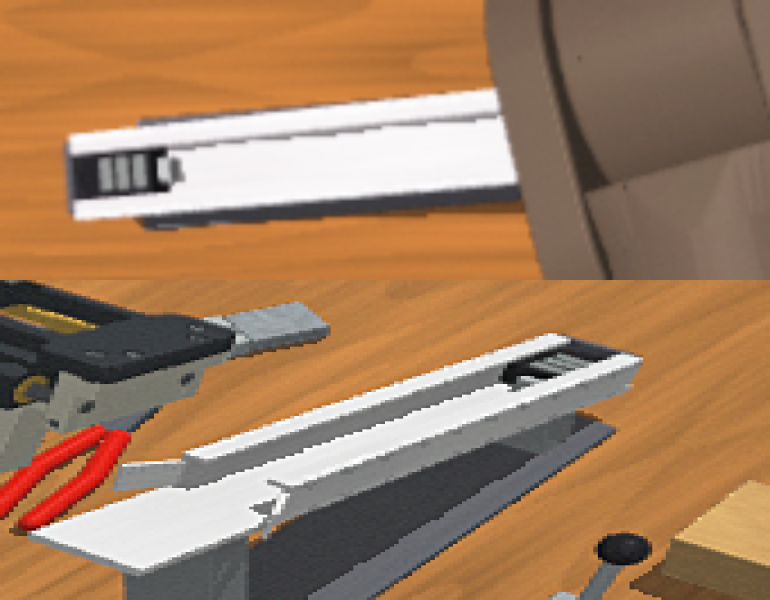

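The first fob lies against the stop, at top crop (115,170), nose first. Next is fob B (0.411,-0.368).

```bash
python3 - <<'E'
from plan import *
for n in("top",): 
  for r in silhouettes("oil_bottle",n)[:2]: print(r["p"],toz(n,[r["pixel"]],.04))
fobplan(.4113,-.3676,2.085,z=.007)
E
```

```text
0.48 [[ 0.4879 -0.283   0.04  ]]
above 1/1 [-0.105, -0.167, 0.309] [-0.088, 0.375, -0.445] rows 9
down 1/1 [0.0, 0.0, 0.14] [0.0, 0.0, 0.0] rows 4
lift 1/1 [0.0, 0.0, -0.2] [0.0, 0.0, 0.0] rows 5
mid 1/1 [0.151, 0.243, -0.153] [0.0, 0.0, 0.458] rows 8
rampabove 1/1 [0.134, 0.013, 0.084] [0.0, -0.384, 0.0] rows 4
ramp 1/1 [0.0, 0.0, 0.082] [0.0, 0.0, 0.0] rows 2
```

Request:
{"api": "jog_arm", "payload": {"motion": [[[-0.105,-0.167,0.309,-0.088,0.375,-0.445,-0.5],[-0.105,-0.167,0.309,-0.088,0.375,-0.445,-0.5],[-0.105,-0.167,0.309,-0.088,0.375,-0.445,-0.5],[-0.105,-0.167,0.309,-0.088,0.375,-0.445,-0.5],[-0.105,-0.167,0.309,-0.088,0.375,-0.445,-0.5],[-0.105,-0.167,0.309,-0.088,0.375,-0.445,-0.5],[-0.105,-0.167,0.309,-0.088,0.375,-0.445,-0.5],[-0.105,-0.167,0.309,-0.088,0.375,-0.445,-0.5],[-0.105,-0.167,0.309,-0.088,0.375,-0.445,-0.5],[-0.105,-0.167,0.309,-0.088,0.375,-0.445,-0.5]]]}}

```text
clock: 19.2
position: [0.4068, -0.3747, 0.1424]
ee_rot: [-1.59, -2.701, 0.002]
force: [-1.5, 0.0, -0.1]
width: 0.747
gripper_force: 0.0
```

Request:
{"api": "jog_arm", "payload": {"motion": [[[0,0,0,0,0,0,-0.5],[0,0,0,0,0,0,-0.5]]]}}

```text
clock: 19.37
position: [0.4136, -0.3708, 0.1474]
ee_rot: [1.585, 2.712, 0.002]
force: [0.4, -0.4, 0.3]
width: 0.751
gripper_force: 0.0
```

```bash
python3 - <<'E'
from plan import *
fobplan(.4113,-.3676,2.085,z=.007)
E
```

```text
above 1/1 [0.0, 0.0, 0.0] [0.001, 0.0, -0.002] rows 1
down 1/1 [0.0, -0.001, 0.14] [0.0, 0.0, 0.0] rows 4
lift 1/1 [0.0, 0.0, -0.2] [0.0, 0.0, 0.0] rows 5
mid 1/1 [0.151, 0.243, -0.153] [0.0, 0.0, 0.458] rows 8
rampabove 1/1 [0.134, 0.013, 0.084] [0.0, -0.384, 0.0] rows 4
ramp 1/1 [0.0, 0.0, 0.082] [0.0, 0.0, 0.0] rows 2
```

Request:
{"api": "jog_arm", "payload": {"motion": [[[0,0,0.04,0,0,0,-0.5],[0,0,0.08,0,0,0,-0.5],[0,0,0.11,0,0,0,-0.5],[0,0,0.13,0,0,0,-0.5],[0,0,0.14,0,0,0,-0.5],[0,0,0.14,0,0,0,1],[0,0,0.14,0,0,0,1],[0,0,0.14,0,0,0,1],[0,0,0.14,0,0,0,1],[0,0,0.14,0,0,0,1]]]}}

```text
clock: 20.2
position: [0.4142, -0.3728, 0.0092]
ee_rot: [1.585, 2.707, -0.0]
force: [0.2, 1.4, 6.5]
width: 0.473
gripper_force: 15.0
```

Request:
{"api": "jog_arm", "payload": {"motion": [[[0,0,0,0,0,0,1],[0,0,-0.02,0,0,0,1],[0,0,-0.06,0,0,0,1],[0,0,-0.1,0,0,0,1],[0,0,-0.14,0,0,0,1],[0,0,-0.18,0,0,0,1],[0,0,-0.2,0,0,0,1],[0,0,-0.2,0,0,0,1]]]}}

```text
clock: 20.87
position: [0.4151, -0.3736, 0.2137]
ee_rot: [1.582, 2.702, -0.003]
force: [0.1, -0.2, -0.9]
width: 0.481
gripper_force: 14.9
```

Request:
{"api": "jog_arm", "payload": {"motion": [[[0.151,0.243,-0.153,0,0,0.458,1],[0.151,0.243,-0.153,0,0,0.458,1],[0.151,0.243,-0.153,0,0,0.458,1],[0.151,0.243,-0.153,0,0,0.458,1],[0.151,0.243,-0.153,0,0,0.458,1],[0.151,0.243,-0.153,0,0,0.458,1],[0.151,0.243,-0.153,0,0,0.458,1],[0.151,0.243,-0.153,0,0,0.458,1],[0.151,0.243,-0.153,0,0,0.458,1],[0.151,0.243,-0.153,0,0,0.458,1]]]}}

```text
clock: 21.7
position: [0.5513, -0.1194, 0.361]
ee_rot: [2.156, 2.283, 0.002]
force: [0.3, -0.8, -1.2]
width: 0.476
gripper_force: 14.9
```

Request:
{"api": "jog_arm", "payload": {"motion": [[[0.134,0.013,0.084,0,-0.384,0,1],[0.134,0.013,0.084,0,-0.384,0,1],[0.134,0.013,0.084,0,-0.384,0,1],[0.134,0.013,0.084,0,-0.384,0,1],[0.134,0.013,0.084,0,-0.384,0,1],[0.134,0.013,0.084,0,-0.384,0,1],[0.134,0.013,0.084,0,-0.384,0,1],[0.134,0.013,0.084,0,-0.384,0,1],[0.134,0.013,0.084,0,-0.384,0,1]]]}}

```text
clock: 22.45
position: [0.5567, 0.0103, 0.277]
ee_rot: [1.957, 2.054, -0.379]
force: [-0.3, 0.4, -1.4]
width: 0.477
gripper_force: 14.9
```

```bash
python3 - <<'E'
from plan import *
rampchk(.008)
E
```

```text
rail coords [-0.0633  0.      0.0898] rotv [ 0.001   0.001  -0.0074] 43.85712494073196 [-0.2863  0.4143 -1.4307]
ramp 1/1 [0.004, 0.0, 0.082] [-0.001, 0.001, -0.007] rows 2
```

Request:
{"api": "jog_arm", "payload": {"motion": [[[0.004,0,0.03,0,0,-0.007,1],[0.004,0,0.055,0,0,-0.007,1],[0.004,0,0.07,0,0,-0.007,1],[0.004,0,0.078,0,0,-0.007,1],[0.004,0,0.081,0,0,-0.007,1],[0.004,0,0.082,0,0,-0.007,1],[0.004,0,0.082,0,0,-0.007,1]]]}}

```text
clock: 23.03
position: [0.5587, -0.0147, 0.2002]
ee_rot: [1.947, 2.064, -0.378]
force: [-0.3, -0.7, -0.3]
width: 0.474
gripper_force: 15.0
```

Request:
{"api": "jog_arm", "payload": {"motion": [[[0,0,0,0,0,0,-0.5],[0,0,0,0,0,0,-0.5],[0,0,0,0,0,0,-0.5],[0,0,0,0,0,0,-0.5],[0,0,0,0,0,0,-0.5],[0,0,0,0,0,0,-0.5],[0,0,0,0,0,0,-0.5],[0,0,0,0,0,0,-0.5],[0,0,0,0,0,0,-0.5],[0,0,0,0,0,0,-0.5]]]}}

```text
clock: 23.87
position: [0.558, -0.0139, 0.199]
ee_rot: [1.946, 2.066, -0.38]
force: [-0.0, -0.0, 0.2]
width: 0.749
gripper_force: 0.0
```

Request:
{"api": "jog_arm", "payload": {"motion": [[[0,0,-0.03,0,0,0,-0.5],[0,0,-0.07,0,0,0,-0.5],[0,0,-0.1,0,0,0,-0.5],[0.05,0,-0.13,0,0,0,-0.5],[0.09,0,-0.16,0,0,0,-0.5],[0.13,0,-0.18,0,0,0,-0.5],[0.17,0,-0.2,0,0,0,-0.5],[0.2,0,-0.22,0,0,0,-0.5],[0.2,0,-0.22,0,0,0,-0.5],[0.2,0,-0.22,0,0,0,-0.5]]]}}

```text
clock: 24.7
position: [0.5402, 0.2604, 0.3276]
ee_rot: [1.939, 2.077, -0.376]
force: [-0.6, -0.6, -0.4]
width: 0.75
gripper_force: 0.0
```

```bash
python3 - <<'E'
from plan import *
print(observe()["position"])
a=save("top","t6.png");b=save("scene","s6.png")
fobs()
for r in silhouettes("fob0","scene"): print(r["p"],np.round(r["pixel"]),r["mask"].sum(),toz("scene",[r["pixel"]],.012))
E
```

```text
[0.5402 0.2604 0.3276]
[ 0.4308 -0.2022  2.5679] err 24.5 m 426 lugbright 208.0 46.666666666666664 px [401. 288.] p 0.89
[ 0.5528 -0.2012  3.0922] err 17.4 m 440 lugbright 209.66666666666666 46.666666666666664 px [402. 238.] p 0.83
[ 0.7015  0.1675 -1.5935] err 301.6 m 140 lugbright 131.33333333333334 101.0 px [249. 181.] p 0.67
[0.5455 0.2921 1.6788] err 60.2 m 416 lugbright 88.0 40.333333333333336 px [203. 246.] p 0.66
[ 0.7765 -0.1698  3.3894] err 780.4 m 1262 lugbright 123.66666666666667 236.33333333333334 px [381. 150.] p 0.61
[0.5587 0.1157 1.6592] err 3605.5 m 4070 lugbright 246.66666666666666 139.66666666666666 px [271. 240.] p 0.6
[ 0.6816 -0.2253  1.4834] err 18.2 m 461 lugbright 204.33333333333334 45.0 px [406. 185.] p 0.56
[0.5409 0.354  1.8883] err 171.3 m 283 lugbright 40.333333333333336 48.0 px [177. 252.] p 0.53
[ 0.3004 -0.283  -1.9725] err 197.9 m 320 lugbright 200.0 41.666666666666664 px [435. 338.] p 0.44
0.75 [396. 159.] 173 [[0.4916 0.341  0.012 ]]
0.73 [304. 184.] 606 [[0.3667 0.1349 0.012 ]]
0.68 [264. 325.] 716 [[ 0.5572 -0.205   0.012 ]]
0.65 [313. 427.] 908 [[ 0.7685 -0.3019  0.012 ]]
0.64 [222. 289.] 607 [[ 0.4286 -0.201   0.012 ]]
0.55 [305. 369.] 808 [[ 0.6824 -0.2254  0.012 ]]
0.29 [424. 227.] 211 [[0.6671 0.2053 0.012 ]]
```

View pics/s6.png

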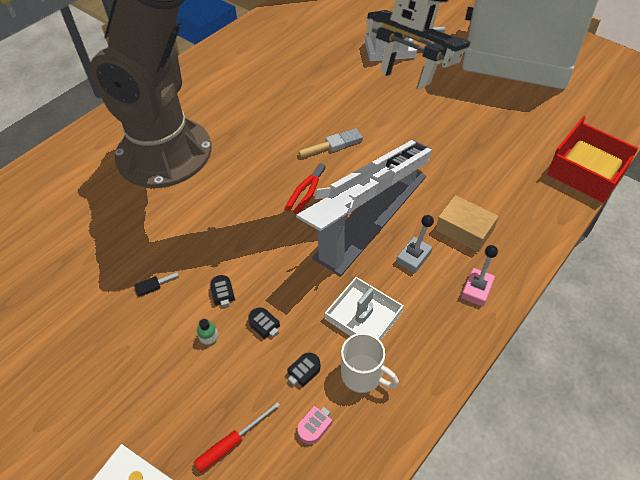

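Scene view: two fobs are nested at the stop, at (408,157). Three remain, at (222,290), (264,323) and (304,369). Next is fob A.

```bash
python3 - <<'E'
from plan import *
fobplan(.4305,-.202,2.568,z=.008,via=([.47,-.1,.36],down(2.1)))
E
```

```text
via 1/1 [-0.333, -0.093, 0.101] [-0.092, 0.378, -0.465] rows 9
above 1/1 [-0.072, -0.084, 0.212] [0.0, 0.0, -0.468] rows 6
down 1/1 [0.0, 0.0, 0.14] [0.0, 0.0, 0.0] rows 4
lift 1/1 [0.0, 0.0, -0.2] [0.0, 0.0, 0.0] rows 5
mid 1/1 [-0.052, 0.134, -0.152] [0.0, 0.0, 0.941] rows 8
rampabove 1/1 [0.134, 0.014, 0.084] [0.0, -0.384, 0.0] rows 4
ramp 1/1 [0.0, 0.0, 0.082] [0.0, 0.0, 0.0] rows 2
```

Request:
{"api": "jog_arm", "payload": {"motion": [[[-0.333,-0.093,0.101,-0.092,0.378,-0.465,-0.5],[-0.333,-0.093,0.101,-0.092,0.378,-0.465,-0.5],[-0.333,-0.093,0.101,-0.092,0.378,-0.465,-0.5],[-0.333,-0.093,0.101,-0.092,0.378,-0.465,-0.5],[-0.333,-0.093,0.101,-0.092,0.378,-0.465,-0.5],[-0.333,-0.093,0.101,-0.092,0.378,-0.465,-0.5],[-0.333,-0.093,0.101,-0.092,0.378,-0.465,-0.5],[-0.333,-0.093,0.101,-0.092,0.378,-0.465,-0.5],[-0.333,-0.093,0.101,-0.092,0.378,-0.465,-0.5],[-0.333,-0.093,0.101,-0.092,0.378,-0.465,-0.5]]]}}

```text
clock: 25.83
position: [0.4682, -0.104, 0.3598]
ee_rot: [1.57, 2.721, -0.002]
force: [0.7, 0.5, 0.4]
width: 0.752
gripper_force: 0.0
```

Request:
{"api": "jog_arm", "payload": {"motion": [[[-0.072,-0.084,0.212,0,0,-0.468,-0.5],[-0.072,-0.084,0.212,0,0,-0.468,-0.5],[-0.072,-0.084,0.212,0,0,-0.468,-0.5],[-0.072,-0.084,0.212,0,0,-0.468,-0.5],[-0.072,-0.084,0.212,0,0,-0.468,-0.5],[-0.072,-0.084,0.212,0,0,-0.468,-0.5],[-0.072,-0.084,0.212,0,0,-0.468,-0.5],[-0.072,-0.084,0.212,0,0,-0.468,-0.5],[-0.072,-0.084,0.212,0,0,-0.468,-0.5]]]}}

```text
clock: 26.58
position: [0.435, -0.2023, 0.1487]
ee_rot: [0.886, 3.013, 0.002]
force: [0.2, 1.7, 1.1]
width: 0.749
gripper_force: 0.0
```

```bash
python3 - <<'E'
from plan import *
fobplan(.4305,-.202,2.568,z=.008)
E
```

```text
above 1/1 [0.0, -0.002, 0.001] [0.001, 0.001, 0.001] rows 1
down 1/1 [0.0, 0.0, 0.14] [0.0, 0.0, 0.0] rows 4
lift 1/1 [0.0, 0.0, -0.2] [0.0, 0.0, 0.0] rows 5
mid 1/1 [-0.052, 0.134, -0.152] [0.0, 0.0, 0.941] rows 8
rampabove 1/1 [0.134, 0.014, 0.084] [0.0, -0.384, 0.0] rows 4
ramp 1/1 [0.0, 0.0, 0.082] [0.0, 0.0, 0.0] rows 2
```

Request:
{"api": "jog_arm", "payload": {"motion": [[[0,-0.001,0.04,0,0,0,-0.5],[0,-0.001,0.08,0,0,0,-0.5],[0,-0.001,0.11,0,0,0,-0.5],[0,-0.001,0.13,0,0,0,-0.5],[0,-0.001,0.14,0,0,0,-0.5],[0,-0.001,0.14,0,0,0,1],[0,-0.001,0.14,0,0,0,1],[0,-0.001,0.14,0,0,0,1],[0,-0.001,0.14,0,0,0,1],[0,-0.001,0.14,0,0,0,1]]]}}

```text
clock: 27.42
position: [0.4347, -0.2036, 0.0088]
ee_rot: [0.886, 3.012, 0.001]
force: [-0.9, 0.8, 10.2]
width: 0.478
gripper_force: 15.0
```

Request:
{"api": "jog_arm", "payload": {"motion": [[[0,0,0,0,0,0,1],[0,0,-0.02,0,0,0,1],[0,0,-0.06,0,0,0,1],[0,0,-0.1,0,0,0,1],[0,0,-0.14,0,0,0,1],[0,0,-0.18,0,0,0,1],[0,0,-0.2,0,0,0,1],[0,0,-0.2,0,0,0,1]]]}}

```text
clock: 28.08
position: [0.4362, -0.204, 0.2127]
ee_rot: [0.884, 3.006, -0.002]
force: [0.3, 0.3, -2.0]
width: 0.477
gripper_force: 15.0
```

Request:
{"api": "jog_arm", "payload": {"motion": [[[-0.052,0.134,-0.152,0,0,0.941,1],[-0.052,0.134,-0.152,0,0,0.941,1],[-0.052,0.134,-0.152,0,0,0.941,1],[-0.052,0.134,-0.152,0,0,0.941,1],[-0.052,0.134,-0.152,0,0,0.941,1],[-0.052,0.134,-0.152,0,0,0.941,1],[-0.052,0.134,-0.152,0,0,0.941,1],[-0.052,0.134,-0.152,0,0,0.941,1],[-0.052,0.134,-0.152,0,0,0.941,1],[-0.052,0.134,-0.152,0,0,0.941,1]]]}}

```text
clock: 28.92
position: [0.5495, -0.1189, 0.3589]
ee_rot: [-2.152, -2.287, 0.0]
force: [0.4, -0.1, -0.8]
width: 0.474
gripper_force: 15.0
```

Request:
{"api": "jog_arm", "payload": {"motion": [[[0.134,0.014,0.084,0,-0.384,0,1],[0.134,0.014,0.084,0,-0.384,0,1],[0.134,0.014,0.084,0,-0.384,0,1],[0.134,0.014,0.084,0,-0.384,0,1],[0.134,0.014,0.084,0,-0.384,0,1],[0.134,0.014,0.084,0,-0.384,0,1],[0.134,0.014,0.084,0,-0.384,0,1],[0.134,0.014,0.084,0,-0.384,0,1],[0.134,0.014,0.084,0,-0.384,0,1]]]}}

```text
clock: 29.67
position: [0.5564, 0.0136, 0.2762]
ee_rot: [1.951, 2.062, -0.378]
force: [-0.0, -0.1, -0.1]
width: 0.48
gripper_force: 15.0
```

```bash
python3 - <<'E'
from plan import *
rampchk(.009)
E
```

```text
rail coords [-0.06    0.0001  0.0903] rotv [-0.0001 -0.0008 -0.0015] 44.159580346799615 [-0.0076 -0.1082 -0.1147]
ramp 1/1 [0.001, 0.0, 0.081] [0.0, -0.001, -0.002] rows 2
```

Request:
{"api": "jog_arm", "payload": {"motion": [[[0.001,0,0.03,0,0,-0.002,1],[0.001,0,0.055,0,0,-0.002,1],[0.001,0,0.07,0,0,-0.002,1],[0.001,0,0.078,0,0,-0.002,1],[0.001,0,0.081,0,0,-0.002,1],[0.001,0,0.082,0,0,-0.002,1],[0.001,0,0.082,0,0,-0.002,1]]]}}

```text
clock: 30.25
position: [0.5584, -0.0144, 0.2001]
ee_rot: [1.948, 2.065, -0.376]
force: [0.2, -0.7, -0.7]
width: 0.481
gripper_force: 15.0
```

Request:
{"api": "jog_arm", "payload": {"motion": [[[0,0,0,0,0,0,-0.5],[0,0,0,0,0,0,-0.5],[0,0,0,0,0,0,-0.5],[0,0,0,0,0,0,-0.5],[0,0,0,0,0,0,-0.5],[0,0,0,0,0,0,-0.5],[0,0,0,0,0,0,-0.5],[0,0,0,0,0,0,-0.5],[0,0,0,0,0,0,-0.5],[0,0,0,0,0,0,-0.5]]]}}

```text
clock: 31.08
position: [0.5578, -0.0139, 0.199]
ee_rot: [1.946, 2.067, -0.378]
force: [0.4, -0.6, -0.3]
width: 0.749
gripper_force: 0.0
```

Request:
{"api": "jog_arm", "payload": {"motion": [[[0,0,-0.03,0,0,0,-0.5],[0,0,-0.07,0,0,0,-0.5],[0,0,-0.1,0,0,0,-0.5],[0.05,0,-0.13,0,0,0,-0.5],[0.09,0,-0.16,0,0,0,-0.5],[0.13,0,-0.18,0,0,0,-0.5],[0.17,0,-0.2,0,0,0,-0.5],[0.2,0,-0.22,0,0,0,-0.5],[0.2,0,-0.22,0,0,0,-0.5],[0.2,0,-0.22,0,0,0,-0.5]]]}}

```text
clock: 31.92
position: [0.5399, 0.2602, 0.328]
ee_rot: [1.94, 2.078, -0.375]
force: [0.0, -0.5, -0.6]
width: 0.751
gripper_force: 0.0
```

```bash
python3 - <<'E'
from plan import *
a=save("top","t7.png");b=save("scene","s7.png")
F=[f for f in fobs() if f[0]<80]
c=min(F,key=lambda f:abs(f[1][0]-.5528)+abs(f[1][1]+.2012))[1]; print(c)
fobplan(*c,z=.008,via=([.47,-.1,.36],down(2.1)))
E
```

```text
[ 0.6804 -0.2252  1.4864] err 29.5 m 422 lugbright 205.66666666666666 43.333333333333336 px [406. 185.] p 0.97
[0.549  0.2276 1.5912] err 89.3 m 360 lugbright 100.33333333333333 39.333333333333336 px [230. 245.] p 0.7
[ 0.5527 -0.2013  3.0883] err 42.4 m 404 lugbright 209.66666666666666 45.333333333333336 px [400. 239.] p 0.69
[0.5467 0.2938 1.7116] err 128.6 m 317 lugbright 38.333333333333336 38.333333333333336 px [199. 246.] p 0.61
[ 0.5441  0.3496 -1.5957] err 251.9 m 187 lugbright 68.66666666666667 38.333333333333336 px [178. 250.] p 0.53
[ 0.7766 -0.1671  0.3519] err 729.4 m 1211 lugbright 237.0 154.33333333333334 px [382. 150.] p 0.23
[ 0.5527 -0.2013  3.0883]
via 1/1 [-0.333, -0.093, 0.101] [-0.091, 0.377, -0.465] rows 9
above 1/1 [-0.132, 0.024, 0.211] [0.0, 0.0, -0.989] rows 8
down 1/1 [0.0, 0.0, 0.14] [0.0, 0.0, 0.0] rows 4
lift 1/1 [0.0, 0.0, -0.2] [0.0, 0.0, 0.0] rows 5
mid 1/2 [0.006, 0.04, -0.076] [0.0, 0.0, 0.731] rows 6
mid 2/2 [0.031, 0.027, -0.076] [0.0, 0.0, 0.73] rows 6
rampabove 1/1 [0.134, 0.014, 0.084] [0.0, -0.384, 0.0] rows 4
ramp 1/1 [0.0, 0.0, 0.081] [0.0, 0.0, 0.0] rows 2
```

Third fob is in. The rail row is at top px x = 178, 199 and 230. Next is fob C, with a via point clear of the ramp end.

```bash
python3 - <<'E'
from plan import *
fobplan(.5527,-.2013,3.09,z=.008,via=([.5,-.2,.36],down(2.3)))
E
```

```text
via 1/2 [-0.214, -0.034, 0.069] [-0.065, 0.185, -0.331] rows 6
via 2/2 [-0.199, -0.107, 0.026] [-0.065, 0.184, -0.332] rows 6
above 1/1 [-0.039, 0.041, 0.212] [0.0, 0.001, -0.79] rows 7
down 1/1 [0.0, 0.0, 0.14] [0.0, 0.0, 0.0] rows 4
lift 1/1 [0.0, 0.0, -0.2] [0.0, 0.0, 0.0] rows 5
mid 1/2 [0.005, 0.041, -0.076] [0.0, 0.0, 0.731] rows 6
mid 2/2 [0.031, 0.026, -0.076] [0.0, 0.0, 0.732] rows 6
rampabove 1/1 [0.134, 0.014, 0.084] [0.0, -0.384, 0.0] rows 4
ramp 1/1 [0.0, 0.0, 0.081] [0.0, 0.0, 0.0] rows 2
```

Request:
{"api": "jog_arm", "payload": {"motion": [[[-0.214,-0.034,0.069,-0.065,0.185,-0.331,-0.5],[-0.214,-0.034,0.069,-0.065,0.185,-0.331,-0.5],[-0.214,-0.034,0.069,-0.065,0.185,-0.331,-0.5],[-0.214,-0.034,0.069,-0.065,0.185,-0.331,-0.5],[-0.214,-0.034,0.069,-0.065,0.185,-0.331,-0.5],[-0.214,-0.034,0.069,-0.065,0.185,-0.331,-0.5],[-0.214,-0.034,0.069,-0.065,0.185,-0.331,-0.5]]]}}

```text
clock: 32.75
position: [0.5208, 0.018, 0.3451]
ee_rot: [1.67, 2.482, -0.205]
force: [0.4, 0.5, 0.5]
width: 0.75
gripper_force: 0.0
```

Request:
{"api": "jog_arm", "payload": {"motion": [[[-0.199,-0.107,0.026,-0.065,0.184,-0.332,-0.5],[-0.199,-0.107,0.026,-0.065,0.184,-0.332,-0.5],[-0.199,-0.107,0.026,-0.065,0.184,-0.332,-0.5],[-0.199,-0.107,0.026,-0.065,0.184,-0.332,-0.5],[-0.199,-0.107,0.026,-0.065,0.184,-0.332,-0.5],[-0.199,-0.107,0.026,-0.065,0.184,-0.332,-0.5],[-0.199,-0.107,0.026,-0.065,0.184,-0.332,-0.5],[-0.199,-0.107,0.026,-0.065,0.184,-0.332,-0.5]]]}}

```text
clock: 33.42
position: [0.4982, -0.2059, 0.3596]
ee_rot: [-1.295, -2.862, 0.002]
force: [0.2, -0.3, -0.8]
width: 0.75
gripper_force: 0.0
```

Request:
{"api": "jog_arm", "payload": {"motion": [[[-0.039,0.041,0.05,0,0,-0.79,-0.5],[-0.039,0.041,0.1,0,0,-0.79,-0.5],[-0.039,0.041,0.212,0,0,-0.79,-0.5],[-0.039,0.041,0.212,0,0,-0.79,-0.5],[-0.039,0.041,0.212,0,0,-0.79,-0.5],[-0.039,0.041,0.212,0,0,-0.79,-0.5],[-0.039,0.041,0.212,0,0,-0.79,-0.5],[-0.039,0.041,0.212,0,0,-0.79,-0.5],[-0.039,0.041,0.212,0,0,-0.79,-0.5],[-0.039,0.041,0.212,0,0,-0.79,-0.5]]]}}

```text
clock: 34.25
position: [0.5574, -0.1999, 0.1491]
ee_rot: [0.081, 3.139, 0.001]
force: [-0.3, -0.7, 0.0]
width: 0.752
gripper_force: 0.0
```

```bash
python3 - <<'E'
from plan import *
fobplan(.5527,-.2013,3.09,z=.008)
fobs()
E
```

```text
above 1/1 [0.001, -0.002, 0.001] [0.001, 0.002, 0.0] rows 1
down 1/1 [0.0, 0.0, 0.14] [0.0, 0.0, 0.0] rows 4
lift 1/1 [0.0, 0.0, -0.2] [0.0, 0.0, 0.0] rows 5
mid 1/2 [0.005, 0.041, -0.076] [0.0, 0.0, 0.731] rows 6
mid 2/2 [0.031, 0.026, -0.076] [0.0, 0.0, 0.732] rows 6
rampabove 1/1 [0.134, 0.014, 0.084] [0.0, -0.384, 0.0] rows 4
ramp 1/1 [0.0, 0.0, 0.081] [0.0, 0.0, 0.0] rows 2
[ 0.5458  0.2966 -1.6008] err 89.0 m 365 lugbright 36.666666666666664 64.0 px [201. 248.] p 0.89
[0.5486 0.2286 1.6146] err 72.9 m 379 lugbright 158.33333333333334 37.666666666666664 px [227. 244.] p 0.82
[ 0.5394  0.3596 -1.4818] err 162.9 m 282 lugbright 37.333333333333336 35.0 px [174. 249.] p 0.81
[ 0.6805 -0.2252  1.5383] err 49.2 m 397 lugbright 195.66666666666666 42.666666666666664 px [408. 186.] p 0.7
```

Request:
{"api": "jog_arm", "payload": {"motion": [[[0.001,-0.001,0.04,0,0,0,-0.5],[0.001,-0.001,0.08,0,0,0,-0.5],[0.001,-0.001,0.11,0,0,0,-0.5],[0.001,-0.001,0.13,0,0,0,-0.5],[0.001,-0.001,0.14,0,0,0,-0.5],[0.001,-0.001,0.14,0,0,0,1],[0.001,-0.001,0.14,0,0,0,1],[0.001,-0.001,0.14,0,0,0,1],[0.001,-0.001,0.14,0,0,0,1],[0.001,-0.001,0.14,0,0,0,1]]]}}

```text
clock: 35.23
position: [0.5569, -0.2011, 0.0096]
ee_rot: [0.078, 3.138, 0.0]
force: [-0.8, -0.6, 6.1]
width: 0.477
gripper_force: 15.0
```

Request:
{"api": "jog_arm", "payload": {"motion": [[[0,0,0,0,0,0,1],[0,0,-0.02,0,0,0,1],[0,0,-0.06,0,0,0,1],[0,0,-0.1,0,0,0,1],[0,0,-0.14,0,0,0,1],[0,0,-0.18,0,0,0,1],[0,0,-0.2,0,0,0,1],[0,0,-0.2,0,0,0,1]]]}}

```text
clock: 35.9
position: [0.5585, -0.201, 0.2142]
ee_rot: [0.077, 3.132, -0.002]
force: [1.2, 0.5, -1.0]
width: 0.477
gripper_force: 15.0
```

Request:
{"api": "jog_arm", "payload": {"motion": [[[0.005,0.041,-0.076,0,0,0.731,1],[0.005,0.041,-0.076,0,0,0.731,1],[0.005,0.041,-0.076,0,0,0.731,1],[0.005,0.041,-0.076,0,0,0.731,1],[0.005,0.041,-0.076,0,0,0.731,1],[0.005,0.041,-0.076,0,0,0.731,1],[0.005,0.041,-0.076,0,0,0.731,1]]]}}

```text
clock: 36.48
position: [0.5523, -0.1597, 0.2837]
ee_rot: [-1.202, -2.902, -0.001]
force: [-0.8, -0.1, -1.1]
width: 0.478
gripper_force: 15.0
```

Request:
{"api": "jog_arm", "payload": {"motion": [[[0.031,0.026,-0.076,0,0,0.732,1],[0.031,0.026,-0.076,0,0,0.732,1],[0.031,0.026,-0.076,0,0,0.732,1],[0.031,0.026,-0.076,0,0,0.732,1],[0.031,0.026,-0.076,0,0,0.732,1],[0.031,0.026,-0.076,0,0,0.732,1],[0.031,0.026,-0.076,0,0,0.732,1],[0.031,0.026,-0.076,0,0,0.732,1]]]}}

```text
clock: 37.15
position: [0.5488, -0.1196, 0.3597]
ee_rot: [-2.148, -2.291, -0.001]
force: [-0.3, 0.5, -0.7]
width: 0.476
gripper_force: 15.0
```

Request:
{"api": "jog_arm", "payload": {"motion": [[[0.134,0.014,0.084,0,-0.384,0,1],[0.134,0.014,0.084,0,-0.384,0,1],[0.134,0.014,0.084,0,-0.384,0,1],[0.134,0.014,0.084,0,-0.384,0,1],[0.134,0.014,0.084,0,-0.384,0,1],[0.134,0.014,0.084,0,-0.384,0,1],[0.134,0.014,0.084,0,-0.384,0,1],[0.134,0.014,0.084,0,-0.384,0,1],[0.134,0.014,0.084,0,-0.384,0,1]]]}}

```text
clock: 37.9
position: [0.5555, 0.013, 0.2769]
ee_rot: [1.95, 2.063, -0.377]
force: [0.1, -0.6, -0.2]
width: 0.479
gripper_force: 15.0
```

```bash
python3 - <<'E'
from plan import *
rampchk(.009)
E
```

```text
rail coords [-0.0607  0.0011  0.0908] rotv [-0.0009 -0.0009 -0.0004] 44.02304602817267 [ 0.0795 -0.5569 -0.2101]
ramp 1/1 [0.002, 0.001, 0.082] [0.001, -0.001, 0.0] rows 2
```

Request:
{"api": "jog_arm", "payload": {"motion": [[[0.002,0.001,0.03,0,0,0,1],[0.002,0.001,0.055,0,0,0,1],[0.002,0.001,0.07,0,0,0,1],[0.002,0.001,0.078,0,0,0,1],[0.002,0.001,0.081,0,0,0,1],[0.002,0.001,0.082,0,0,0,1],[0.002,0.001,0.082,0,0,0,1]]]}}

```text
clock: 38.48
position: [0.5585, -0.0141, 0.2006]
ee_rot: [1.949, 2.063, -0.375]
force: [-0.0, 1.8, -0.1]
width: 0.478
gripper_force: 15.0
```

Request:
{"api": "jog_arm", "payload": {"motion": [[[0,0,0,0,0,0,-0.5],[0,0,0,0,0,0,-0.5],[0,0,0,0,0,0,-0.5],[0,0,0,0,0,0,-0.5],[0,0,0,0,0,0,-0.5],[0,0,0,0,0,0,-0.5],[0,0,0,0,0,0,-0.5],[0,0,0,0,0,0,-0.5],[0,0,0,0,0,0,-0.5],[0,0,0,0,0,0,-0.5]]]}}

```text
clock: 39.32
position: [0.5579, -0.0136, 0.1994]
ee_rot: [1.948, 2.065, -0.377]
force: [0.0, 0.9, -0.5]
width: 0.748
gripper_force: 0.0
```

Request:
{"api": "jog_arm", "payload": {"motion": [[[0,0,-0.03,0,0,0,-0.5],[0,0,-0.07,0,0,0,-0.5],[0,0,-0.1,0,0,0,-0.5],[0.05,0,-0.13,0,0,0,-0.5],[0.09,0,-0.16,0,0,0,-0.5],[0.13,0,-0.18,0,0,0,-0.5],[0.17,0,-0.2,0,0,0,-0.5],[0.2,0,-0.22,0,0,0,-0.5],[0.2,0,-0.22,0,0,0,-0.5],[0.2,0,-0.22,0,0,0,-0.5]]]}}

```text
clock: 40.15
position: [0.5402, 0.2606, 0.3284]
ee_rot: [1.941, 2.076, -0.373]
force: [-0.8, 0.2, -0.3]
width: 0.751
gripper_force: 0.0
```

```bash
python3 - <<'E'
from plan import *
a=save("top","t8.png");b=save("scene","s8.png")
F=fobs()
# mug: fit cylinder r40 h90 to top+scene masks
from scipy.optimize import minimize
M={}
for n in("top","scene"):
    q=[r for r in silhouettes("mug",n)]; M[n]=q[0]["mask"]; print(n,q[0]["pixel"],q[0]["p"])
th=np.linspace(0,2*np.pi,40)
def mk(n,x,y):
    P=np.r_[[[x+.04*np.cos(t),y+.04*np.sin(t),z] for z in(0,.09) for t in th]]
    m=np.zeros((480,640),np.uint8);cv2.fillConvexPoly(m,cv2.convexHull(np.round(proj(n,P)).astype(np.int32)),1);return m
best=min(((sum((mk(n,x,y)!=M[n]).sum() for n in M),x,y) for x in np.arange(.74,.8,.004) for y in np.arange(-.2,-.13,.004)));print("mug",best)
o=np.vstack([cv2.resize(a[200:280,140:360,::-1],(770,280)),cv2.resize(b[270:480,220:440,::-1],(336,320))[:, :].repeat(1,0) if 0 else cv2.copyMakeBorder(cv2.resize(b[280:440,230:430,::-1],(400,320)),0,0,0,370,0)])
cv2.imwrite("pics/m8.png",o)
E
```

```text
[ 0.6808 -0.2249  1.4569] err 23.1 m 437 lugbright 205.66666666666666 46.666666666666664 px [405. 186.] p 0.82
[ 0.546   0.2969 -1.5971] err 101.7 m 345 lugbright 38.666666666666664 69.0 px [198. 246.] p 0.68
[0.5523 0.2304 1.8125] err 107.7 m 335 lugbright 62.0 40.0 px [227. 245.] p 0.65
[ 0.5397  0.3494 -1.6055] err 221.1 m 219 lugbright 72.33333333333333 41.0 px [180. 251.] p 0.61
[0.555  0.1627 1.67  ] err 85.2 m 435 lugbright 209.0 36.666666666666664 px [255. 238.] p 0.61
top [383.5, 151.4] 0.75
scene [362.3, 363.5] 0.98
mug (np.int64(479), np.float64(0.768), np.float64(-0.15599999999999997))
```

View pics/m8.png

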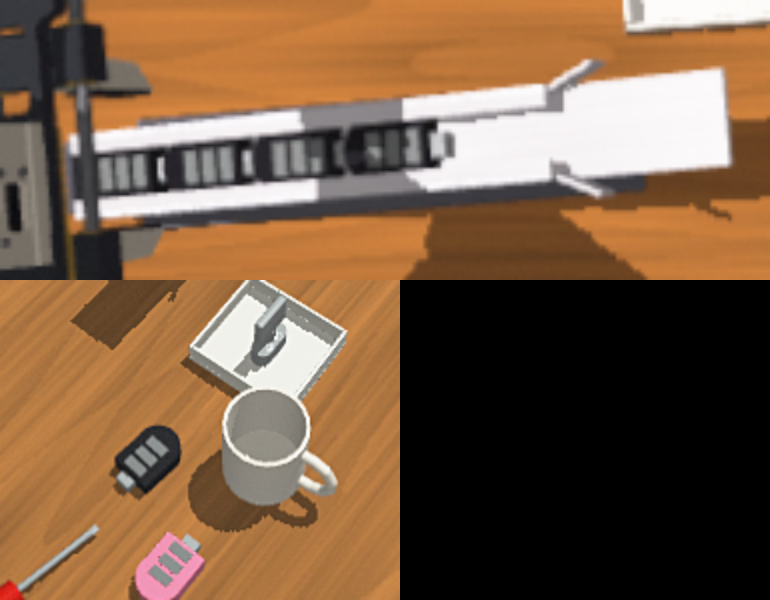

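Four fobs are in a row, with the last lug at crop (445,145). The last fob lies beside the mug, whose centre is about (0.768,-0.156). To keep the gripper body clear of the mug, I'll grasp with the tool leaning 0.25 rad to the lug side.

```bash
python3 - <<'E'
from plan import *
fobplan(.6806,-.2252,1.50,dx=-.010,z=.009,tilt=.25,via=([.6,-.2,.36],down(1.5)))
E
```

```text
via 1/2 [-0.217, 0.016, 0.071] [0.013, 0.192, 0.063] rows 6
via 2/2 [-0.224, 0.03, 0.028] [0.012, 0.191, 0.062] rows 6
above 1/1 [-0.064, 0.083, 0.215] [0.0, 0.25, 0.0] rows 6
down 1/1 [0.0, 0.0, 0.14] [0.0, 0.0, 0.0] rows 4
lift 1/1 [0.0, 0.0, -0.2] [0.0, 0.0, 0.0] rows 5
mid 1/1 [0.189, -0.138, -0.114] [0.031, 0.0, -0.123] rows 7
rampabove 1/1 [0.104, 0.014, 0.111] [0.0, -0.384, 0.0] rows 4
ramp 1/1 [-0.02, 0.0, 0.078] [0.0, 0.0, 0.0] rows 2
```

Request:
{"api": "jog_arm", "payload": {"motion": [[[-0.217,0.016,0.071,0.013,0.192,0.063,-0.5],[-0.217,0.016,0.071,0.013,0.192,0.063,-0.5],[-0.217,0.016,0.071,0.013,0.192,0.063,-0.5],[-0.217,0.016,0.071,0.013,0.192,0.063,-0.5],[-0.217,0.016,0.071,0.013,0.192,0.063,-0.5],[-0.217,0.016,0.071,0.013,0.192,0.063,-0.5],[-0.217,0.016,0.071,0.013,0.192,0.063,-0.5]]]}}

```text
clock: 41.08
position: [0.5721, 0.0176, 0.3447]
ee_rot: [2.136, 2.097, -0.202]
force: [0.6, 0.1, 0.0]
width: 0.746
gripper_force: 0.0
```

Request:
{"api": "jog_arm", "payload": {"motion": [[[-0.224,0.03,0.028,0.012,0.191,0.062,-0.5],[-0.224,0.03,0.028,0.012,0.191,0.062,-0.5],[-0.224,0.03,0.028,0.012,0.191,0.062,-0.5],[-0.224,0.03,0.028,0.012,0.191,0.062,-0.5],[-0.224,0.03,0.028,0.012,0.191,0.062,-0.5],[-0.224,0.03,0.028,0.012,0.191,0.062,-0.5],[-0.224,0.03,0.028,0.012,0.191,0.062,-0.5],[-0.224,0.03,0.028,0.012,0.191,0.062,-0.5]]]}}

```text
clock: 41.75
position: [0.5995, -0.2006, 0.3587]
ee_rot: [-2.3, -2.139, 0.0]
force: [-0.0, 0.9, 0.1]
width: 0.753
gripper_force: 0.0
```

Request:
{"api": "jog_arm", "payload": {"motion": [[[-0.064,0.083,0.1,0,0.25,0,-0.5],[-0.064,0.083,0.1,0,0.25,0,-0.5],[-0.064,0.083,0.1,0,0.25,0,-0.5],[-0.064,0.083,0.215,0,0.25,0,-0.5],[-0.064,0.083,0.215,0,0.25,0,-0.5],[-0.064,0.083,0.215,0,0.25,0,-0.5],[-0.064,0.083,0.215,0,0.25,0,-0.5],[-0.064,0.083,0.215,0,0.25,0,-0.5],[-0.064,0.083,0.215,0,0.25,0,-0.5]]]}}

```text
clock: 42.5
position: [0.6795, -0.2664, 0.1467]
ee_rot: [-2.161, -2.021, -0.275]
force: [0.1, 0.5, 0.2]
width: 0.746
gripper_force: 0.0
```

```bash
python3 - <<'E'
from plan import *
fobplan(.6806,-.2252,1.50,dx=-.010,z=.009,tilt=.25)
get_image("scene")
for r in silhouettes("fob0","scene"): print(round(r["p"],2),np.round(r["pixel"]),r["mask"].sum(),toz("scene",[r["pixel"]],.012))
E
```

```text
above 1/1 [-0.004, -0.002, 0.001] [0.001, -0.001, 0.004] rows 1
down 1/1 [0.0, 0.0, 0.14] [0.0, 0.0, 0.0] rows 4
lift 1/1 [0.0, 0.0, -0.2] [0.0, 0.0, 0.0] rows 5
mid 1/1 [0.189, -0.138, -0.114] [0.031, 0.0, -0.123] rows 7
rampabove 1/1 [0.104, 0.014, 0.111] [0.0, -0.384, 0.0] rows 4
ramp 1/1 [-0.02, 0.0, 0.078] [0.0, 0.0, 0.0] rows 2
0.6 [311. 424.] 977 [[ 0.763 -0.3    0.012]]
0.48 [399. 159.] 137 [[0.4968 0.347  0.012 ]]
0.48 [408. 150.] 140 [[0.4969 0.3871 0.012 ]]
0.47 [384. 166.] 110 [[0.4819 0.3029 0.012 ]]
0.4 [314. 372.] 27 [[ 0.7012 -0.2201  0.012 ]]
```

Request:
{"api": "jog_arm", "payload": {"motion": [[[-0.003,-0.001,0.04,0,0,0,-0.5],[-0.003,-0.001,0.08,0,0,0,-0.5],[-0.003,-0.001,0.11,0,0,0,-0.5],[-0.003,-0.001,0.13,0,0,0,-0.5],[-0.003,-0.001,0.14,0,0,0,-0.5],[-0.003,-0.001,0.14,0,0,0,1],[-0.003,-0.001,0.14,0,0,0,1],[-0.003,-0.001,0.14,0,0,0,1],[-0.003,-0.001,0.14,0,0,0,1],[-0.003,-0.001,0.14,0,0,0,1]]]}}

```text
clock: 43.43
position: [0.6809, -0.2369, 0.0099]
ee_rot: [-2.165, -2.02, -0.274]
force: [-0.8, -0.7, 7.1]
width: 0.477
gripper_force: 15.0
```

Request:
{"api": "jog_arm", "payload": {"motion": [[[0,0,0,0,0,0,1],[0,0,-0.02,0,0,0,1],[0,0,-0.06,0,0,0,1],[0,0,-0.1,0,0,0,1],[0,0,-0.14,0,0,0,1],[0,0,-0.18,0,0,0,1],[0,0,-0.2,0,0,0,1],[0,0,-0.2,0,0,0,1]]]}}

```text
clock: 44.1
position: [0.6786, -0.2881, 0.2087]
ee_rot: [-2.17, -2.024, -0.278]
force: [1.4, -0.7, -0.6]
width: 0.477
gripper_force: 15.0
```

Request:
{"api": "jog_arm", "payload": {"motion": [[[0.189,-0.138,-0.114,0.031,0,-0.123,1],[0.189,-0.138,-0.114,0.031,0,-0.123,1],[0.189,-0.138,-0.114,0.031,0,-0.123,1],[0.189,-0.138,-0.114,0.031,0,-0.123,1],[0.189,-0.138,-0.114,0.031,0,-0.123,1],[0.189,-0.138,-0.114,0.031,0,-0.123,1],[0.189,-0.138,-0.114,0.031,0,-0.123,1],[0.189,-0.138,-0.114,0.031,0,-0.123,1],[0.189,-0.138,-0.114,0.031,0,-0.123,1]]]}}

```text
clock: 44.85
position: [0.5491, -0.1219, 0.3587]
ee_rot: [-2.024, -2.146, -0.254]
force: [0.4, -1.0, -1.5]
width: 0.476
gripper_force: 15.0
```

Request:
{"api": "jog_arm", "payload": {"motion": [[[0.104,0.014,0.111,0,-0.384,0,1],[0.104,0.014,0.111,0,-0.384,0,1],[0.104,0.014,0.111,0,-0.384,0,1],[0.104,0.014,0.111,0,-0.384,0,1],[0.104,0.014,0.111,0,-0.384,0,1],[0.104,0.014,0.111,0,-0.384,0,1],[0.104,0.014,0.111,0,-0.384,0,1],[0.104,0.014,0.111,0,-0.384,0,1],[0.104,0.014,0.111,0,-0.384,0,1]]]}}

```text
clock: 45.6
position: [0.5562, 0.0051, 0.2768]
ee_rot: [2.091, 2.209, -0.14]
force: [0.7, -0.1, -1.2]
width: 0.479
gripper_force: 15.0
```

```bash
python3 - <<'E'
from plan import *
rampchk(.010,dx=-.010,tilt=.25)
a=save("top","t9.png");b=save("scene","s9.png")
q=proj("scene",tw(RT,[[-.05,0,.05]]))[0].astype(int); p=proj("top",tw(RT,[[-.05,0,.05]]))[0].astype(int)
c=lambda im,p:cv2.resize(im[p[1]-60:p[1]+60,p[0]-66:p[0]+66,::-1],(400,364))
cv2.imwrite("pics/m9.png",np.hstack([c(a,p),c(b,q)]))
E
```

```text
rail coords [-0.0681  0.0008  0.0877] rotv [ 0.0006 -0.2505 -0.0017] 44.084988490837425 [ 0.689  -0.1467 -1.1708]
ramp 1/1 [-0.016, 0.001, 0.076] [0.0, 0.0, -0.002] rows 2
```

View pics/m9.png

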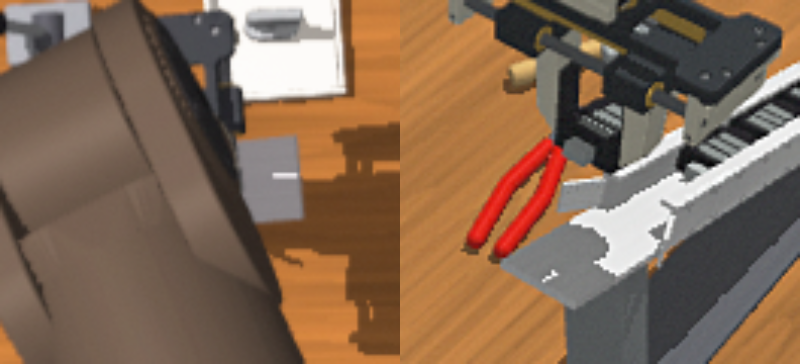

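The last fob is held parallel to the ramp with its lug uphill, at right (600,130). I'll lower and release it.

Request:
{"api": "jog_arm", "payload": {"motion": [[[-0.005,0.001,0.025,0,0,0,1],[-0.01,0.001,0.05,0,0,0,1],[-0.013,0.001,0.065,0,0,0,1],[-0.015,0.001,0.072,0,0,0,1],[-0.016,0.001,0.075,0,0,0,1],[-0.016,0.001,0.076,0,0,0,1],[-0.016,0.001,0.076,0,0,0,1]]]}}

```text
clock: 46.28
position: [0.5588, -0.0182, 0.2047]
ee_rot: [2.086, 2.212, -0.137]
force: [-0.6, 0.1, -0.2]
width: 0.477
gripper_force: 15.0
```

Request:
{"api": "jog_arm", "payload": {"motion": [[[0,0,0,0,0,0,-0.5],[0,0,0,0,0,0,-0.5],[0,0,0,0,0,0,-0.5],[0,0,0,0,0,0,-0.5],[0,0,0,0,0,0,-0.5],[0,0,0,0,0,0,-0.5],[0,0,0,0,0,0,-0.5],[0,0,0,0,0,0,-0.5],[0,0,0,0,0,0,-0.5],[0,0,0,0,0,0,-0.5]]]}}

```text
clock: 47.12
position: [0.5582, -0.0184, 0.2038]
ee_rot: [2.087, 2.213, -0.139]
force: [0.5, -0.5, 0.5]
width: 0.75
gripper_force: 0.0
```

Request:
{"api": "jog_arm", "payload": {"motion": [[[0,0,-0.03,0,0,0,-0.5],[0,0,-0.07,0,0,0,-0.5],[0,0,-0.11,0,0,0,-0.5],[0.04,0,-0.14,0,0,0,0],[0.08,0,-0.16,0,0,0,0.5],[0.12,0,-0.18,0,0,0,1],[0.16,0,-0.18,0,0,0,1],[0.2,0,-0.18,0,0,0,1],[0.24,0,-0.18,0,0,0,1],[0.24,0,-0.18,0,0,0,1]]]}}

```text
clock: 47.95
position: [0.5399, 0.2507, 0.3492]
ee_rot: [2.08, 2.225, -0.137]
force: [-1.0, -0.0, -0.4]
width: 0.292
gripper_force: 0.0
```

```bash
python3 - <<'E'
from plan import *
print(observe()["position"])
a=save("top","t10.png");b=save("scene","s10.png")
o=np.zeros((600,800,3),np.uint8)
o[:280,:770]=cv2.resize(a[200:280,140:360,::-1],(770,280))
o[280:,:400]=cv2.resize(b[120:248,290:450,::-1],(400,320))
o[280:,400:]=cv2.resize(b[200:328,370:530,::-1],(400,320))
cv2.imwrite("pics/m10.png",o)
E
```

```text
[0.5399 0.2507 0.3492]
```

View pics/m10.png

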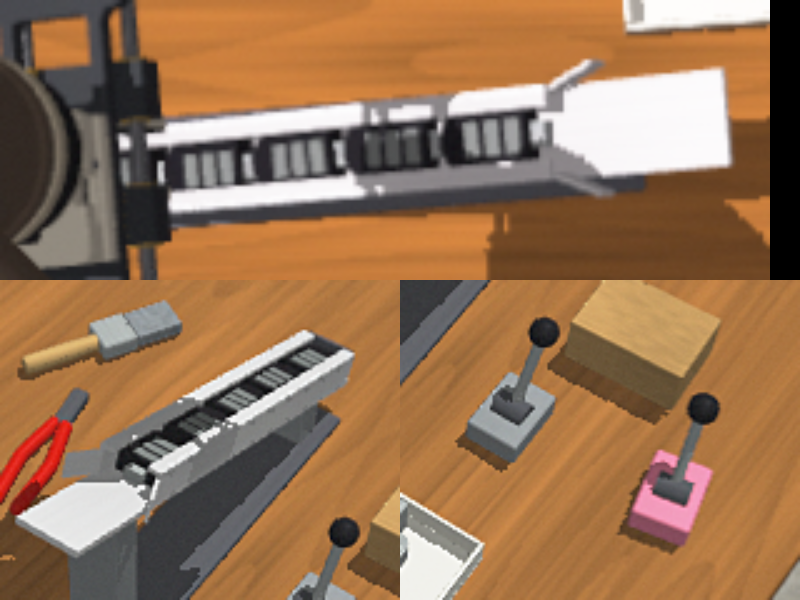

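All five fobs lie in the rail. In the lower-right crop the grey lever, ball at (543,332), leans back next to the pink one. Next I'll check mouth clearance and plan the lever push.

```bash
python3 - <<'E'
from plan import *
print("mouth / 8mm px",proj("top",tw(RT,[[0,0,.01],[.008,0,.01]])), "lug end px ~",140+550/3.5)
bc=toz("top",[[251.7,186],[280,186],[266,176],[266,197]],.025);print(bc)
print("box edge",toz("top",[[225,150],[228,185]],.05))
ball=np.array([.689,.170,.088])
base=toz("top",[[266,186]],.025)[0]; print("base",base)
d=(base-ball)[:2]; d/=np.linalg.norm(d); print("dir",d)
yaw=np.arctan2(d[1],d[0])+np.pi
D=np.array([*d,0]); r=down(yaw)
s=np.array([.689,.170,.075])-D*.035
plan([("above",(s+[0,0,.12],r)),("down",(s,r)),("push",(s+D*.09,r))])
E
```

```text
mouth / 8mm px [[300.743  237.7273]
 [297.3592 238.0507]] lug end px ~ 297.1428571428571
[[0.6914 0.1615 0.025 ]
 [0.6897 0.0916 0.025 ]
 [0.7154 0.1257 0.025 ]
 [0.6633 0.1267 0.025 ]]
box edge [[0.7777 0.2222 0.05  ]
 [0.6918 0.216  0.05  ]]
base [0.6905 0.1262 0.025 ]
dir [ 0.0353 -0.9994]
above 1/1 [-0.029, 0.143, 0.16] [0.0, 0.133, 0.029] rows 6
down 1/1 [0.0, 0.0, 0.12] [0.0, 0.0, 0.0] rows 3
push 1/1 [-0.09, 0.0, -0.001] [0.0, 0.0, 0.0] rows 3
```

The last lug sits about 8 mm inside the mouth, as specified. Now the lever.

Request:
{"api": "jog_arm", "payload": {"motion": [[[-0.029,0.143,0.16,0,0.133,0.029,1],[-0.029,0.143,0.16,0,0.133,0.029,1],[-0.029,0.143,0.16,0,0.133,0.029,1],[-0.029,0.143,0.16,0,0.133,0.029,1],[-0.029,0.143,0.16,0,0.133,0.029,1],[-0.029,0.143,0.16,0,0.133,0.029,1],[-0.029,0.143,0.16,0,0.133,0.029,1],[-0.029,0.143,0.16,0,0.133,0.029,1]]]}}

```text
clock: 48.72
position: [0.6886, 0.2003, 0.1958]
ee_rot: [2.189, 2.252, 0.001]
force: [0.4, 0.5, 0.8]
width: 0.005
gripper_force: 0.0
```

Request:
{"api": "jog_arm", "payload": {"motion": [[[0,0,0.04,0,0,0,1],[0,0,0.08,0,0,0,1],[0,0,0.11,0,0,0,1],[0,0,0.12,0,0,0,1],[0,0,0.12,0,0,0,1]]]}}

```text
clock: 49.13
position: [0.6873, 0.2013, 0.075]
ee_rot: [2.187, 2.255, -0.002]
force: [-0.1, -0.1, -0.2]
width: 0.004
gripper_force: 0.0
```

Request:
{"api": "jog_arm", "payload": {"motion": [[[-0.01,0,0,0,0,0,1],[-0.02,0,0,0,0,0,1],[-0.03,0,0,0,0,0,1],[-0.04,0,0,0,0,0,1],[-0.05,0,0,0,0,0,1],[-0.06,0,0,0,0,0,1],[-0.07,0,0,0,0,0,1],[-0.08,0,0,0,0,0,1],[-0.085,0,0,0,0,0,1],[-0.085,0,0,0,0,0,1]]]}}

```text
clock: 49.97
position: [0.6915, 0.1155, 0.0755]
ee_rot: [2.189, 2.252, 0.002]
force: [-0.2, 1.3, 0.3]
width: 0.005
gripper_force: 0.4
```

```bash
python3 - <<'E'
from plan import *
print(observe()["position"],observe()["force"])
a=save("top","t11.png");b=save("scene","s11.png")
for n in("top","scene"):
  get_image(n)
  for r in silhouettes("feed_lever_tip",n): print(n,round(r["p"],2),r["pixel"],toz(n,[r["pixel"]],.092))
for th in(0,.8,.9,1.): 
  P=[[.69,.130+.08*np.sin(.5-th),.022+.08*np.cos(.5-th)]]; print(th,proj("scene",P),proj("top",P))
cv2.imwrite("pics/m11.png",cv2.resize(b[190:310,350:510,::-1],(800,600)))
E
```

```text
[0.6915 0.1155 0.0755] [-0.1755  1.3286  0.3408]
top 0.54 [234.7, 119.0] [[0.8421 0.1911 0.092 ]]
scene 0.82 [489.8, 257.3] [[0.841 0.166 0.092]]
0 [[427.8373 219.8276]] [[245.2442 182.7234]]
0.8 [[411.369  236.2093]] [[271.4984 181.6864]]
0.9 [[409.1494 239.2846]] [[274.8198 181.7812]]
1.0 [[406.9795 242.4863]] [[278.0161 181.925 ]]
```

View pics/m11.png

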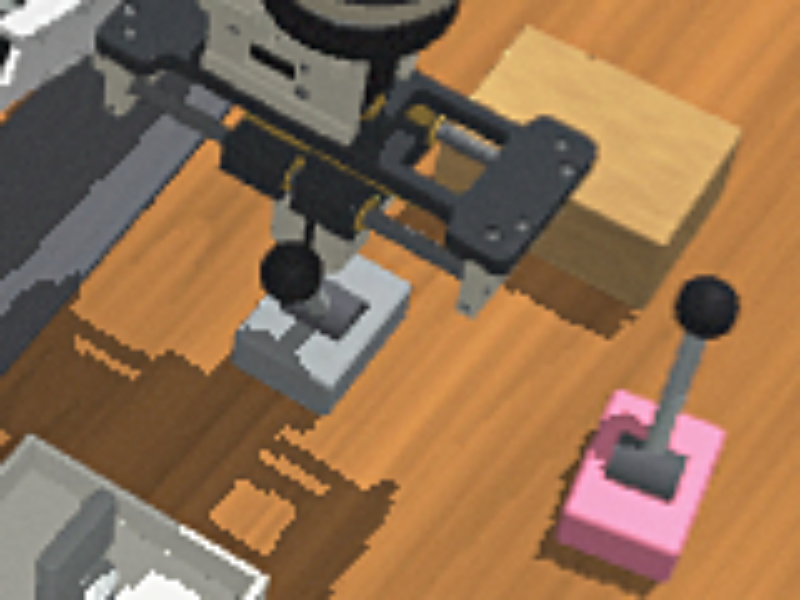

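The ball is at scene (408,244), so the lever is nearly over at about 1.0 rad. I'll push gently on to its stop.

Request:
{"api": "jog_arm", "payload": {"motion": [[[-0.001,0,0,0,0,0,1],[-0.002,0,0,0,0,0,1],[-0.003,0,0,0,0,0,1],[-0.003,0,0,0,0,0,1]]]}}

```text
clock: 50.6
position: [0.6914, 0.1147, 0.0758]
ee_rot: [2.187, 2.255, 0.004]
force: [0.4, 4.1, -1.5]
width: 0.008
gripper_force: 1.8
```

Request:
{"api": "jog_arm", "payload": {"motion": [[[-0.001,0,0,0,0,0,1],[-0.002,0,0,0,0,0,1],[-0.003,0,0,0,0,0,1],[-0.003,0,0,0,0,0,1]]]}}

```text
clock: 50.93
position: [0.6914, 0.1141, 0.0759]
ee_rot: [-2.185, -2.256, -0.008]
force: [0.1, 9.9, -3.4]
width: 0.005
gripper_force: 4.3
```

The force climbs to 9.9 N with almost no motion, so the lever is on its stop. I'll back off and check.

Request:
{"api": "jog_arm", "payload": {"motion": [[[0.02,0,0,0,0,0,1],[0.04,0,0,0,0,0,1],[0.06,0,-0.03,0,0,0,1],[0.06,0,-0.07,0,0,0,1],[0.06,0,-0.11,0,0,0,1],[0.06,0,-0.15,0,0,0,1],[0.06,0,-0.19,0,0,0,1],[0.06,0,-0.22,0,0,0,1]]]}}

```text
clock: 51.6
position: [0.6897, 0.1697, 0.2997]
ee_rot: [2.187, 2.25, 0.005]
force: [1.5, 0.7, 0.5]
width: 0.003
gripper_force: 0.0
```

Request:
{"api": "jog_arm", "payload": {"motion": [[[0.04,-0.03,0,0,0,0,1],[0.08,-0.06,0,0,0,0,1],[0.12,-0.09,0,0,0,0,1],[0.15,-0.12,0,0,0,0,1],[0.15,-0.12,0,0,0,0,1],[0.15,-0.12,0,0,0,0,1]]]}}

```text
clock: 52.1
position: [0.5594, 0.3225, 0.2964]
ee_rot: [-2.177, -2.264, -0.003]
force: [-0.8, 0.4, 1.3]
width: 0.005
gripper_force: 0.0
```

```bash
python3 - <<'E'
from plan import *
print(observe()["position"])
b=save("scene","s12.png")
E
```

```text
[0.5594 0.3225 0.2964]
```

View pics/s12.png

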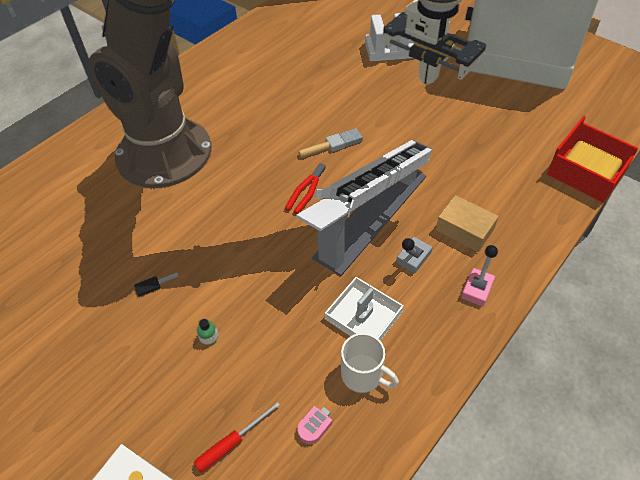

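The final view shows the key in the tray (364,305), five fobs in the rail (390,170) and the grey lever over, ball at (408,244). The other things are where they were.

```bash
python3 -c "
from cell import *
print(sign_off())"
```

```text
the job is handed in; nothing more can be done
None
```

The job is done and handed in: the T-key is in the white tray, all five black fobs are in the rail nose first against the stop, the grey feed lever is fully over, and the robot is clear of everything; it took about 52 s of the 210 s allowed.

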